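Fill the test cell with its spacer rings

TASK

Fill the round cell in the loading plate with the three 64 mm steel spacer rings, lying flat as one column: the one with the widest hole in first, then the medium one, and the one with the narrowest hole on top, flush with the plate. Slide the rings over the plate until they drop in, without lifting them off it, and leave everything else on the plate and the table where it is.

Things in the scene. Friction and masses are not known exactly. Their poses are not given: they have to be found in the camera images.
- plate: fixed aluminium loading plate on short legs, 360 mm (its x) by 560 mm (its y), level, flat and without a rim; its top face is 62 mm above the table. Origin: on the table under the plate's centre; z up. All that stands on the plate is at most 44 mm across and 43 mm tall, the three rings apart
- cell_mouth (a point): centre of the cell's round mouth, level with the plate's top face (10 mm from the plate's centre towards the plate's -x). The cell is a blind upright bore through the plate, 67 mm across and 15 mm deep below the plate's top face, with a flat floor; same axes as the plate. A ring slid over the mouth stays level until its centre is about 10 mm short, then tips in and drops flat when pushed on to the centre
- ring_wide: plain dark steel spacer ring lying flat on the plate, 64 mm outside, 5 mm thick, with a 32 mm hole (the three rings differ only in their holes: 32, 22 and 12 mm; 0.07 to 0.16 kg). Origin: centre of its underside, z along the ring's axis
- ring_medium: plain dark steel spacer ring lying flat on the plate, 64 mm outside, 5 mm thick, with a 22 mm hole (the three rings differ only in their holes: 32, 22 and 12 mm; 0.07 to 0.16 kg). Origin: centre of its underside, z along the ring's axis
- ring_narrow: plain dark steel spacer ring lying flat on the plate, 64 mm outside, 5 mm thick, with a 12 mm hole (the three rings differ only in their holes: 32, 22 and 12 mm; 0.07 to 0.16 kg). Origin: centre of its underside, z along the ring's axis
- washer_small: small plain dark steel washer, 42 mm outside, 20 mm hole, 12 mm thick; origin: centre of its underside. A bystander on the plate, not one of the three rings
- hex_nut: bright steel hexagon nut lying flat, 43 mm across corners, 22 mm tall; origin: centre of its underside. A bystander on the plate
- fitting: brass pipe fitting standing upright, foot 42 mm across, 40 mm tall; origin: centre of its underside. A bystander on the plate
- valve: small steel valve block 36 x 26 mm with a blue lever 40 x 11 mm on top, 43 mm tall in all; origin: centre of its underside. A bystander on the plate
- plug: steel stopper standing upright, 40 mm across, with a stem and a 22 mm head, 42 mm tall; origin: centre of its underside. A bystander on the plate
- wrench: steel open-ended wrench, 180 mm long, lying on the table to the left of the plate; origin: its middle, on the table
- screwdriver: black-handled screwdriver, 200 mm long, lying on the table to the right of the plate; origin: its middle, on the table
- jar: white jar with black lid, 60 mm across, 75 mm tall, on the table to the right of the plate; origin: centre of its underside
Mind the look-alikes: they are no part of the job. What is shaped like the ring_medium but turquoise is not meant.

How it is judged:
By the outcome, as a careful person would: the job done as asked, in the order asked, and still so for the second after the job is handed in, with the robot touching nothing.
It also fails if it takes over 70 s, if anything falls off the work surface, if the arm or the gripper's body presses on something with over 40 N, if the wrist force passes 120 N, or if a joint passes its speed limit or range.

ROBOT

A 6-joint arm with a two-finger parallel gripper is mounted at the origin on the work surface. World frame = base frame: x ahead of the robot, y to its left, z up, the work surface at z = 0. Lengths are in mm, angles in rad, forces in N, time in s.
With the tool pointing down it reaches from about 350 to 975 mm from the base axis. Payload 7.1 kg.
Tool frame: the origin (TCP) lies at the very end of the fingers, on their centre line; the grasp point (between the pads) lies 19 mm behind it; y points along the fingers, x is the direction in which the jaws open and shut, and the axes are right-handed (so a half turn about y gives the same grasp; the last joint's range is limited). The gripper opens to 88 mm and grips with 3 to 60 N. Pads are 20 mm wide; open, the fingers measure 115 mm over their backs; the gripper's body (75 mm by 178 mm) begins 61 mm behind the grasp point.
Start: joints at [-1.143, 0.423, 1.63, -0, 1.089, -0.019], TCP at [270.066, -563.621, 198.375] pointing down, gripper open.
Joint ranges: [-3, 3], [-0.9, 2.11], [0.09, 2.58], [-1.31, 4.45], [0.11, 2.69], [-2.54, 2.54]. Speed limits (rad/s): [2.39, 2.39, 3.01, 3.14, 3.14, 3.14].

INTERFACE

Orientations are given as a rotation vector (axis times angle).
In Python, from workcell import ctrl gives the robot as it stands. The module is installed in compiled form; this text tells all that it offers.
- The arm moves only by the tool carry_out, never from a script. Its arguments are lists of equal length, an entry for each row: "delta_pos": the shift along the tool's x, y, z in cm, a list of three; "rotation": the turn, a rotation vector about the tool's x, y, z in rad, a list of three. In form: {"delta_pos": [[dx, dy, dz], ...], "rotation": [[wx, wy, wz], ...]}. A call has 1 to 12 rows; each row is the pose to reach, as a shift and turn from the pose commanded when the call began, along the tool's axes at that moment; what a row does not reach only later rows make up. A row lasts 1/12 s, in which the tool goes at most 41.7 mm and 7.16 degrees, less where a joint would pass 70% of its speed; a pose out of reach is approached as far as the arm can. A call with a gripper value outside its range is refused whole. "hand" is the closure in counts, from 0 (fully open) to 255 (shut), set as the call begins (left out, the last holds). The fingers move at their own pace and stop on an object; the grip force is fixed at half the most. Time passes only in rows, so rows that repeat a pose let the fingers close. It gives the time, the measured TCP pose, the force and the opening at its end, in the units of the state.
- ctrl.get_obs(): the state, without advancing time (a new reading comes with each control period).
- ctrl.get_image(name): name is "scene" or "top" or "wrist"; returns the picture (384x512x3 uint8, red, green, blue); there is no depth.
- ctrl.camera_info(name): a dict with "fov_y" (degrees; the focal length in pixels is half the picture's height over the tangent of half this angle, whatever the lens; pixels are square), "cx", "cy" (the principal point, pixels), "k1" (the pictures are not rectified: a ray, as slopes to the right and down, at radius r is drawn at 1 + k1 r^2 times it, then the intrinsics apply), "R" (3x3) and "t" (3): a world point X has camera coordinates R X + t; the wrist camera has in their place "T_tool_cam" (4x4, takes a point from camera to tool coordinates, whose origin is the TCP and whose axes are the tool frame's). Camera axes: x right, y down, z forward; pixel columns grow to the right and rows downward; lengths in mm; the calibration is good to about 2 mm. A picture is of the moment at which its call begins: read the wrist's pose just before it. camera_info takes no time and is no camera call.
- ctrl.close_job(): hands the job in, once; it reports no verdict.
The state is a dict: "t": time; "qpos": joint angles; "qvel": joint speeds; "joint_torque": joint torques, N m; "ee_pos": TCP position; "orientation": TCP orientation; "ft_force": force on the tool from outside, world axes, zero at the start; "moment": the same for the moment, N m; "width": finger opening in mm.
Only numpy, scipy, OpenCV 4.12 (cv2) and the standard library are available. Lean on these libraries where they do the work, as an engineer would, in place of code of your own. Each camera call takes 0.05 s, during which the arm holds its last target.

## Working session

There is one attempt and no reset: what is moved stays moved. The work goes in short steps, Python scripts to look and compute and a tool call to move; the robot and the scene stay as the last step left them, time stands still between calls to the robot, and variables do not carry over. Pictures are saved under pics/ and viewed, and the job is handed in when it is done.

Besides the shell and the picture viewer there is one more tool, called after ">>>" as name(argument=value, ...), one argument or row to a line, values as JSON. carry_out: Moves the arm, as the interface text tells. Its arguments: {"type":"object","properties":{"delta_pos":{"type":"array","items":{"type":"array","items":{"type":"number"}}},"rotation":{"type":"array","items":{"type":"array","items":{"type":"number"}}},"hand":{"type":"number"}},"required":["delta_pos","rotation"]}

```bash
mkdir -p pics; ls
python3 - <<'E'
from workcell import ctrl
import cv2
o=ctrl.get_obs()
for k in ("t","ee_pos","orientation","width","ft_force"): print(k,o[k])
for n in ("scene","top"):
    im=ctrl.get_image(n); cv2.imwrite(f"pics/{n}0.png",cv2.resize(im[:,:,::-1],(800,600),interpolation=cv2.INTER_CUBIC))
    cv2.imwrite(f"{n}0_raw.png",im[:,:,::-1])
    print(n,ctrl.camera_info(n))
print(ctrl.camera_info("wrist"))
E
```

```text
pics
t 0.0
ee_pos [ 269.80816876 -563.09252248  197.61177429]
orientation [-1.38721512  0.87506384 -0.87295182]
width 87.62907106329692
ft_force [-0.43361342  0.14549917 -0.07866818]
scene {'fov_y': 46.067591619271845, 'cx': 256.1540976330249, 'cy': 191.3825353517992, 'k1': 0.06131922998398069, 'R': array([[ 0.32589872,  0.94536759, -0.00837562],
       [ 0.72022169, -0.2540032 , -0.64557191],
       [-0.61243019,  0.20435876, -0.76365356]]), 't': array([-153.12602087, -327.37143586, 1775.81606047])}
top {'fov_y': 55.90616787145347, 'cx': 253.36438064583905, 'cy': 195.4872888110924, 'k1': -0.013280740081959947, 'R': array([[-0.01382599, -0.99981026, -0.01372168],
       [-0.98376992,  0.0160569 , -0.17871462],
       [ 0.17890104,  0.01102807, -0.98380526]]), 't': array([  10.04683194,  517.77300636, 1158.32177572])}
{'fov_y': 65.13781422946947, 'cx': 253.5459728242007, 'cy': 194.7931564151606, 'k1': -0.034172411035280695, 'T_tool_cam': array([[ 9.99999886e-01, -1.02007624e-04, -4.66925504e-04,
         8.02151531e-01],
       [ 4.17821817e-04, -2.87760921e-01,  9.57702186e-01,
        -1.86707750e+02],
       [-2.32055837e-04, -9.57702272e-01, -2.87760845e-01,
         7.74426510e+01],
       [ 0.00000000e+00,  0.00000000e+00,  0.00000000e+00,
         1.00000000e+00]])}
```

View pics/top0.png

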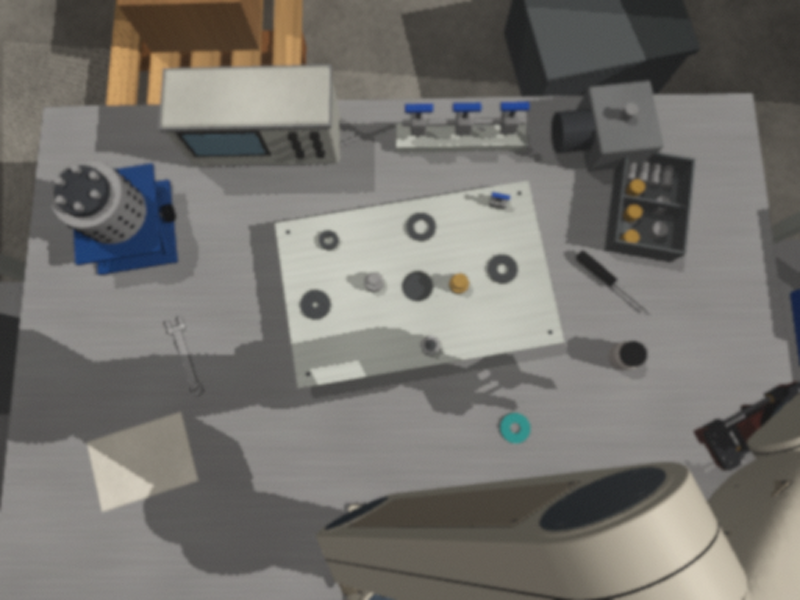

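View pics/scene0.png

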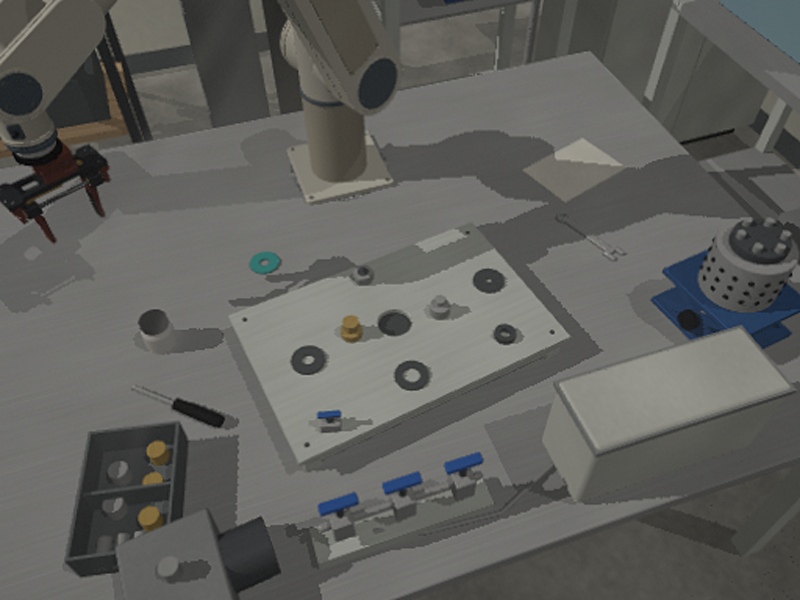

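```bash
cat > h.py <<'E'
import numpy as np, cv2
from workcell import ctrl
from scipy.spatial.transform import Rotation as Ro
def und(ci,uv):
    f=192/np.tan(np.radians(ci['fov_y']/2)); d=(np.array(uv,float)-[ci['cx'],ci['cy']])/f
    r=np.linalg.norm(d); s=r
    for _ in range(20): s=r/(1+ci['k1']*s*s)
    return np.array([*(d*(s/r if r>0 else 1)),1.])
def ray(name,uv,obs=None):
    ci=ctrl.camera_info(name); d=und(ci,uv)
    if name!='wrist': return -ci['R'].T@ci['t'], ci['R'].T@d
    T=ci['T_tool_cam']; Rt=Ro.from_rotvec(obs['orientation']).as_matrix()
    return np.array(obs['ee_pos'])+Rt@T[:3,3], Rt@T[:3,:3]@d
def hit(name,uv,z,obs=None):
    c,d=ray(name,uv,obs); return c+d*(z-c[2])/d[2]
def proj(name,X,obs=None):
    ci=ctrl.camera_info(name); f=192/np.tan(np.radians(ci['fov_y']/2))
    if name!='wrist': p=ci['R']@np.array(X)+ci['t']
    else:
        T=ci['T_tool_cam']; Rt=Ro.from_rotvec(obs['orientation']).as_matrix()
        p=T[:3,:3].T@(Rt.T@(np.array(X)-obs['ee_pos'])-T[:3,3])
    s=p[:2]/p[2]; return s*(1+ci['k1']*(s@s))*f+[ci['cx'],ci['cy']]
E
python3 - <<'E'
import cv2
im=cv2.imread('top0_raw.png')[100:260,160:380]
cv2.imwrite('pics/topcrop.png',cv2.resize(im,None,fx=3.6,fy=3.6,interpolation=cv2.INTER_CUBIC))
im=cv2.imread('scene0_raw.png')[130:310,130:380]
cv2.imwrite('pics/scenecrop.png',cv2.resize(im,None,fx=3.2,fy=3.2,interpolation=cv2.INTER_CUBIC))
E
```

```text
(no output)
```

View pics/topcrop.png

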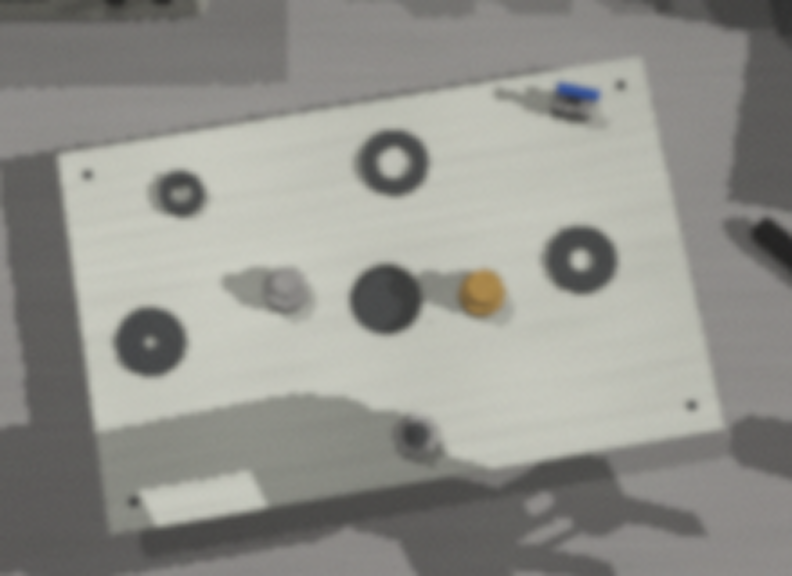

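View pics/scenecrop.png

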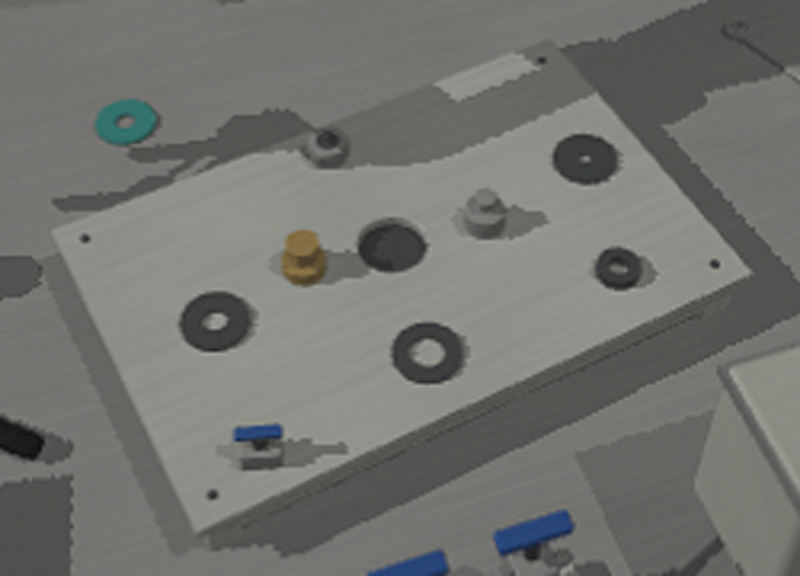

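Run:
```python
from h import *
T=lambda p:((p[0]+.5)/3.6-.5+160,(p[1]+.5)/3.6-.5+100)
S=lambda p:((p[0]+.5)/3.2-.5+130,(p[1]+.5)/3.2-.5+130)
top=dict(c1=(57,153,62),c2=(643,57,62),c3=(724,430,62),c4=(109,534,62),cell=(386,298,62),wide=(394,162,67),med=(580,260,67),nar=(150,342,67),washer=(180,194,74),plugtop=(287,287,104),fittop=(483,289,102),nut=(417,434,84),valvelever=(577,93,105))
sc=dict(c2=(195,532,62),c1=(752,270,62),c3=(52,232,62),c4=(552,41,62),cell=(392,245,62),wide=(428,352,67),med=(215,321,67),nar=(585,158,67),washer=(619,267,74),plugtop=(486,196,104),fittop=(302,241,102),nut=(327,142,84),valvelever=(258,432,105))
P={}
for k in top:
    a=hit('top',T(top[k][:2]),top[k][2]);b=hit('scene',S(sc[k][:2]),sc[k][2]); P[k]=a; print(k,a.round(1)[:2],b.round(1)[:2])
c=sum(P[f'c{i}'] for i in (1,2,3,4))/4
# plate x direction: c1-c4 or c4-c1 (360), y: c1-c2 
ux=(P['c1']-P['c4'])+(P['c2']-P['c3']);uy=(P['c1']-P['c2'])+(P['c4']-P['c3'])
print(c,np.degrees(np.arctan2(ux[1],ux[0])),np.degrees(np.arctan2(-uy[0],uy[1])),np.linalg.norm(ux)/2,np.linalg.norm(uy)/2)
ux/=np.linalg.norm(ux); uy=np.array([-ux[1],ux[0],0])
for k in P: print(k,((P[k]-c)@ux).round(1),((P[k]-c)@uy).round(1))
o=ctrl.get_obs();print(Ro.from_rotvec(o['orientation']).as_matrix().round(3))
```

```text
c1 [703.3 263.7] [697.7 265.2]
c2 [ 788.3 -291.9] [ 787.4 -290.4]
c3 [ 431.7 -344.7] [ 434.3 -345.3]
c4 [347.  208.3] [350.1 209.4]
cell [558.3 -43.2] [557.9 -42.7]
wide [686.9 -53.2] [687.8 -52.6]
med [ 589.9 -221.8] [ 591.6 -224. ]
nar [519.8 172.9] [520.9 172.9]
washer [657.3 145.6] [661.6 145. ]
plugtop [560.6  45.7] [563.3  49.6]
fittop [ 556.3 -128.3] [ 556.1 -128.9]
nut [430.  -67.5] [429.7 -67.1]
valvelever [ 736.9 -219.7] [ 740.  -220.6]
[567.5914015  -41.16959299  62.        ] 8.632300702262986 8.703807988602534 360.5133939515816 560.8018874222663
c1 179.9 281.1
c2 180.6 -281.1
c3 -179.9 -279.7
c4 -180.6 279.7
cell -9.5 -0.6
wide 116.1 -29.8
med -5.0 -182.0
nar -15.1 218.8
washer 116.7 171.2
plugtop 6.1 86.9
fittop -24.3 -84.5
nut -140.0 -5.3
valvelever 140.6 -201.9
[[ 0.432 -0.001  0.902]
 [-0.902  0.001  0.432]
 [-0.001 -1.     0.   ]]
```

```bash
cat >> h.py <<'E'
C=np.array([567.6,-41.2]); A=np.radians(8.66)
def p2w(p): return C+np.array([[np.cos(A),-np.sin(A)],[np.sin(A),np.cos(A)]])@np.array(p,float)
def w2p(w): return np.array([[np.cos(A),np.sin(A)],[-np.sin(A),np.cos(A)]])@(np.array(w,float)[:2]-C)
def plan(p,z,head,sign=1):
    "p: plate xy of TCP, head: plate angle deg of push; sign: push along +z or -z of tool"
    o=ctrl.get_obs();R=Ro.from_rotvec(o['orientation']).as_matrix()
    d=R.T@(np.array([*p2w(p),z])-o['ee_pos'])/10
    az=head+np.degrees(A)+(0 if sign>0 else 180); cur=np.degrees(np.arctan2(R[1,2],R[0,2]))
    dy=(az-cur+180)%360-180
    print('t',round(o['t'],2),'ee',np.round(o['ee_pos'],1),'plate',w2p(o['ee_pos']).round(1),'w',round(o['width'],1),'F',np.round(o['ft_force'],1),'down',R[:,1].round(4))
    print('delta',d.round(2),'wy',round(-np.radians(dy),3),'rows',max(abs(dy)/7.16,np.linalg.norm(d)/4.17))
E
python3 - <<'E'
from h import *
plan((164.6,-41.6),150,166.6,1)
E
```

```text
t 0.1 ee [ 269.8 -563.2  197.7] plate [-373.  -471.2] w 88.0 F [-0.   0.2 -0.8] down [-6.0e-04  1.3e-03 -1.0e+00]
delta [-25.43   4.81  63.94] wy -2.612 rows 20.90283960611006
```

>>> carry_out(
  delta_pos=[
    [-25.43, 3, 63.94],
    [-25.43, 3, 63.94],
    [-25.43, 3, 63.94],
    [-25.43, 3, 63.94],
    [-25.43, 3, 63.94],
    [-25.43, 3, 63.94],
    [-25.43, 3, 63.94],
    [-25.43, 3, 63.94],
    [-25.43, 3, 63.94],
    [-25.43, 3, 63.94],
    [-25.43, 3, 63.94],
    [-25.43, 3, 63.94],
  ],
  rotation=[
    [0, -2.6, 0],
    [0, -2.6, 0],
    [0, -2.6, 0],
    [0, -2.6, 0],
    [0, -2.6, 0],
    [0, -2.6, 0],
    [0, -2.6, 0],
    [0, -2.6, 0],
    [0, -2.6, 0],
    [0, -2.6, 0],
    [0, -2.6, 0],
    [0, -2.6, 0],
  ],
  hand=128,
)

```text
t: 1.1
ee_pos: [609.8, -194.7, 176.2]
orientation: [-1.55, -0.299, 0.3]
ft_force: [0.6, -0.6, 0.9]
width: 43.5
```

Run:
```python
from h import *
plan((164.6,-41.6),120,166.6,1)
```

```text
t 1.1 ee [ 609.8 -194.7  176.2] plate [  18.6 -158.1] w 43.5 F [ 0.6 -0.6  0.9] down [-7.e-04  2.e-04 -1.e+00]
delta [16.89  5.61  7.99] wy -1.106 rows 8.84877678030424
```

>>> carry_out(
  delta_pos=[
    [16.9, 5.6, 8],
    [16.9, 5.6, 8],
    [16.9, 5.6, 8],
    [16.9, 5.6, 8],
    [16.9, 5.6, 8],
    [16.9, 5.6, 8],
    [16.9, 5.6, 8],
    [16.9, 5.6, 8],
    [16.9, 5.6, 8],
    [16.9, 5.6, 8],
    [16.9, 5.6, 8],
  ],
  rotation=[
    [0, -1.106, 0],
    [0, -1.106, 0],
    [0, -1.106, 0],
    [0, -1.106, 0],
    [0, -1.106, 0],
    [0, -1.106, 0],
    [0, -1.106, 0],
    [0, -1.106, 0],
    [0, -1.106, 0],
    [0, -1.106, 0],
    [0, -1.106, 0],
  ],
)

```text
t: 2.02
ee_pos: [736.4, -60.1, 120.1]
orientation: [-1.251, -1.141, 1.142]
ft_force: [-0.1, -0.2, -0.7]
width: 43.6
```

Run:
```python
from h import *
plan((164.6,-41.6),65,166.6,1)
o=ctrl.get_obs()
im=ctrl.get_image('wrist'); cv2.imwrite('pics/w1.png',cv2.resize(im[:,:,::-1],(800,600),interpolation=cv2.INTER_CUBIC))
for n,p,z in (('wide',(116,-30),67),('cell',(-10,0),62)): print(n,proj('wrist',[*p2w(p),z],o)*800/512)
plan((164.6,-41.6),65,166.6,1)
```

```text
t 2.02 ee [736.4 -60.1 120.1] plate [164.  -44.1] w 43.6 F [-0.1 -0.2 -0.7] down [-8.e-04  1.e-04 -1.e+00]
delta [0.25 5.51 0.  ] wy -0.009 rows 1.3228561474196256
wide [403.09424974 225.29977289]
cell [401.22568044 -64.69777635]
t 2.07 ee [736.4 -60.1 120.2] plate [164.1 -44.1] w 43.7 F [ 0.2 -0.3  0.9] down [-6.e-04  1.e-04 -1.e+00]
delta [0.26 5.52 0.01] wy -0.01 rows 1.3262892420428902
```

View pics/w1.png

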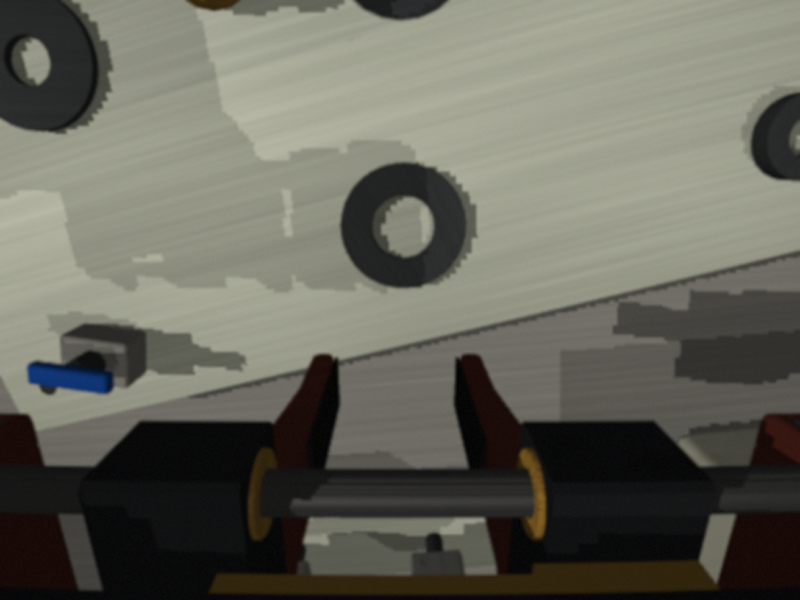

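>>> carry_out(
  delta_pos=[
    [0.26, 3, 0],
    [0.26, 5, 0],
    [0.26, 5.65, 0],
    [0.26, 5.65, 0],
  ],
  rotation=[
    [0, -0.01, 0],
    [0, -0.01, 0],
    [0, -0.01, 0],
    [0, -0.01, 0],
  ],
)

```text
t: 2.4
ee_pos: [735.2, -57.4, 61.8]
orientation: [-1.243, -1.147, 1.151]
ft_force: [0.4, 0.3, -0.1]
width: 43.8
```

Run:
```python
from h import *
plan((164.6,-41.6),63.5,166.6,1)
plan((-10+33*.973,0-33*.232),63.5,166.6,1)
```

```text
t 2.4 ee [735.2 -57.4  61.8] plate [163.3 -41.3] w 43.8 F [ 0.4  0.3 -0.1] down [-4.2e-03  4.0e-04 -1.0e+00]
delta [ 0.   -0.17 -0.14] wy 0.002 rows 0.052887959288568064
t 2.4 ee [735.2 -57.4  61.8] plate [163.3 -41.3] w 43.8 F [ 0.4  0.3 -0.1] down [-4.2e-03  4.0e-04 -1.0e+00]
delta [ 0.03 -0.11 14.51] wy 0.002 rows 3.480259499849379
```

>>> carry_out(
  delta_pos=[
    [0, 0, 0],
    [0, 0, 0],
  ],
  rotation=[
    [0, 0, 0],
    [0, 0, 0],
  ],
)

```text
t: 2.57
ee_pos: [738.0, -57.7, 65.6]
orientation: [-1.247, -1.152, 1.149]
ft_force: [1.1, -0.9, 0.3]
width: 43.7
```

Run:
```python
from h import *
plan((-10+33*.973,0-33*.232),63.5,166.6,1)
```

```text
t 2.57 ee [738.  -57.7  65.6] plate [166. -42.] w 43.7 F [ 1.1 -0.9  0.3] down [ 2.1e-03 -2.0e-04 -1.0e+00]
delta [ 0.05  0.18 14.79] wy 0.003 rows 3.5467769419378574
```

>>> carry_out(
  delta_pos=[
    [0, 0, 0.4],
    [0, 0, 1.1],
    [0, 0, 2.1],
    [0, 0, 3.2],
    [0, 0, 4.3],
    [0, 0, 5.4],
    [0, 0, 6.5],
    [0, 0, 7.6],
    [0, 0, 8.7],
    [0, 0, 9.7],
    [0, 0, 10.6],
    [0, 0, 11.2],
  ],
  rotation=[
    [0, 0, 0],
    [0, 0, 0],
    [0, 0, 0],
    [0, 0, 0],
    [0, 0, 0],
    [0, 0, 0],
    [0, 0, 0],
    [0, 0, 0],
    [0, 0, 0],
    [0, 0, 0],
    [0, 0, 0],
    [0, 0, 0],
  ],
)

```text
t: 3.57
ee_pos: [624.1, -48.6, 64.5]
orientation: [-1.245, -1.151, 1.151]
ft_force: [-0.1, 0.1, -0.3]
width: 43.6
```

>>> carry_out(
  delta_pos=[
    [0, 0, 0.3],
    [0, 0, 0.3],
    [0, 0, 0.3],
  ],
  rotation=[
    [0, 0, 0],
    [0, 0, 0],
    [0, 0, 0],
  ],
)

```text
t: 3.82
ee_pos: [622.7, -48.5, 64.3]
orientation: [-1.246, -1.151, 1.151]
ft_force: [-0.3, 0.3, -0.1]
width: 43.5
```

Run:
```python
from h import *
o=ctrl.get_obs()
im=ctrl.get_image('wrist'); cv2.imwrite('pics/w2.png',cv2.resize(im[:,:,::-1],(800,600),interpolation=cv2.INTER_CUBIC))
print('cell',proj('wrist',[*p2w((-10,0)),62],o)*800/512)
plan((-10+33*.973,0-33*.232),63.5,166.6,1)
```

```text
cell [401.45514428 202.33390388]
t 3.87 ee [622.9 -48.5  64.3] plate [ 53.6 -15.6] w 43.9 F [ 0.4 -0.  -0.4] down [ 8.e-04 -1.e-04 -1.e+00]
delta [0.05 0.07 3.24] wy 0.004 rows 0.7784818885986569
```

View pics/w2.png

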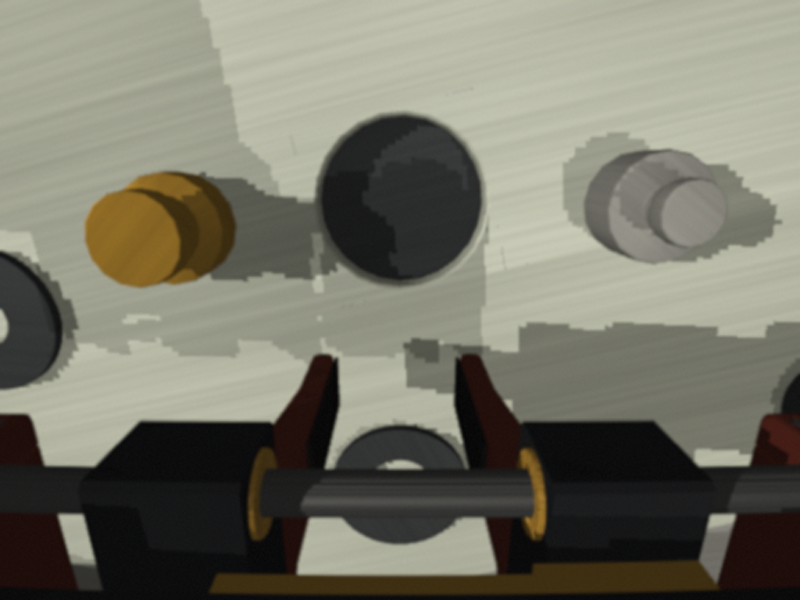

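Run:
```python
from h import *
o=ctrl.get_obs()
im=ctrl.get_image('top'); cv2.imwrite('pics/t2.png',cv2.resize(im[90:270,150:390,::-1],(800,600),interpolation=cv2.INTER_CUBIC))
w=hit('wrist',(400*.64,484*.64),67,o);print(w,w2p(w))
# finger tips at image
for x in (-22,22): 
  R=Ro.from_rotvec(o['orientation']).as_matrix()
  for zz in(-10,0,10):print(x,zz,proj('wrist',o['ee_pos']+R@[x,0,zz],o)*800/512)
```

```text
[684.97592081 -53.09175476  67.        ] [114.24719715 -29.42955253]
-22 -10 [348.95027701 378.92527181]
-22 0 [348.25769851 357.69882331]
-22 10 [347.55180199 335.84070225]
22 -10 [449.89964799 378.91212404]
22 0 [450.6763541 357.6857456]
22 10 [451.46787426 335.82776172]
```

View pics/t2.png

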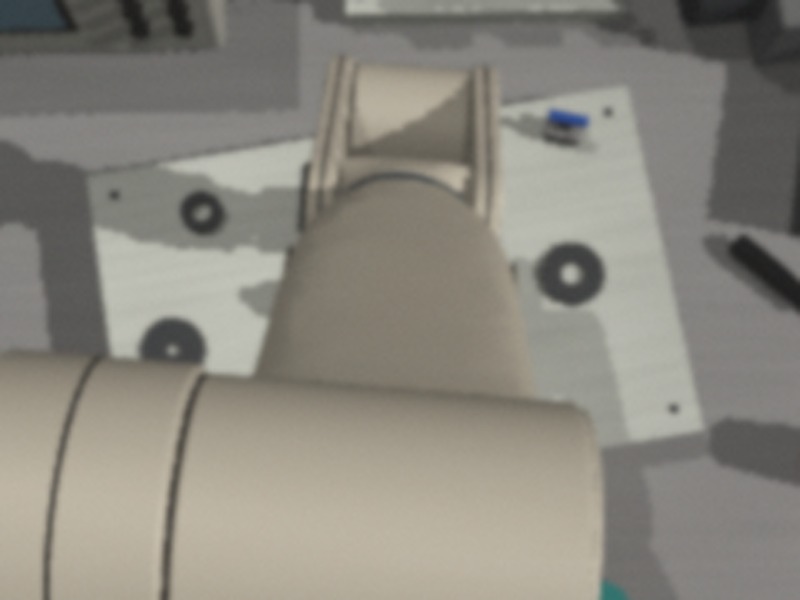

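Run:
```python
from h import *
o=ctrl.get_obs()
im=ctrl.get_image('scene'); 
R=Ro.from_rotvec(o['orientation']).as_matrix()
for x in (-22,22):
  for y in (0,-2): print(x,y,proj('scene',o['ee_pos']+R@[x,y,0],o))
print(proj('scene',[*w2p((0,0)),62]) is None)
p=proj('scene',o['ee_pos'],o); x0=int(p[0])-50;y0=int(p[1])-50
print(x0,y0)
cv2.imwrite('pics/s2.png',cv2.resize(im[y0:y0+75,x0:x0+100,::-1],(800,600),interpolation=cv2.INTER_CUBIC))
```

```text
-22 0 [250.10505722 224.10718137]
-22 -2 [250.09237065 223.70576645]
22 0 [264.50791255 221.02097298]
22 -2 [264.51162546 220.61815303]
False
207 172
```

View pics/s2.png

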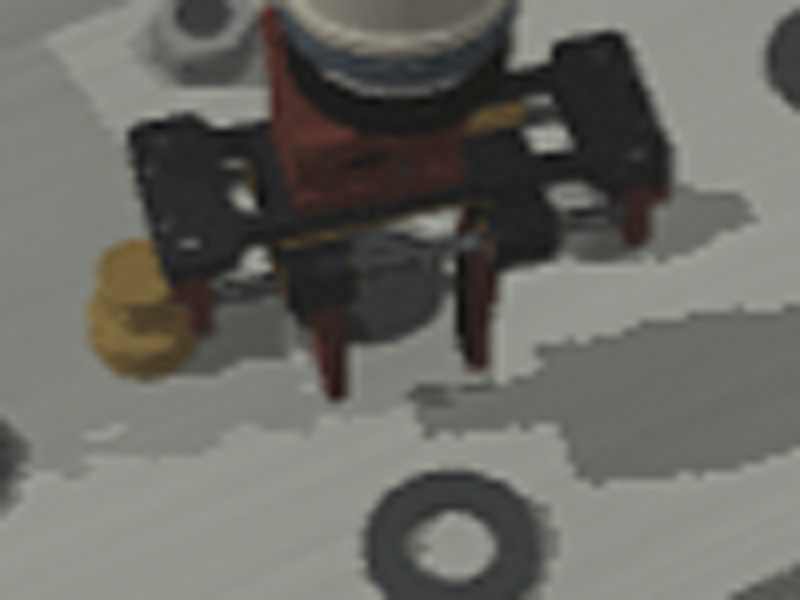

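Run:
```python
from h import *
im=cv2.imread('pics/w2.png'); cv2.imwrite('pics/w2c.png',cv2.resize(im[320:560,240:560],(800,600),interpolation=cv2.INTER_CUBIC))
o=ctrl.get_obs();R=Ro.from_rotvec(o['orientation']).as_matrix()
for y in (0,-5,-10,-15,-20,-40):
  for z in (-10,0,10): print(y,z,*[((proj('wrist',o['ee_pos']+R@[x,y,z],o)*800/512-[240,320])*2.5).round() for x in (21.8,28,35)])
```

```text
0 -10 [524. 147.] [559. 147.] [599. 147.]
0 0 [526.  94.] [562.  94.] [602.  94.]
0 10 [527.  40.] [564.  40.] [605.  40.]
-5 -10 [527. 160.] [563. 160.] [604. 160.]
-5 0 [529. 106.] [566. 106.] [607. 106.]
-5 10 [531.  50.] [568.  50.] [611.  50.]
-10 -10 [530. 174.] [567. 173.] [609. 173.]
-10 0 [532. 118.] [570. 118.] [613. 118.]
-10 10 [534.  61.] [573.  61.] [616.  61.]
-15 -10 [534. 188.] [572. 188.] [615. 187.]
-15 0 [536. 131.] [575. 131.] [618. 131.]
-15 10 [538.  73.] [578.  73.] [622.  73.]
-20 -10 [537. 202.] [576. 202.] [621. 202.]
-20 0 [540. 145.] [579. 145.] [624. 145.]
-20 10 [542.  85.] [582.  85.] [628.  85.]
-40 -10 [554. 270.] [598. 270.] [647. 270.]
-40 0 [557. 207.] [601. 207.] [651. 207.]
-40 10 [560. 142.] [605. 142.] [656. 141.]
```

View pics/w2c.png

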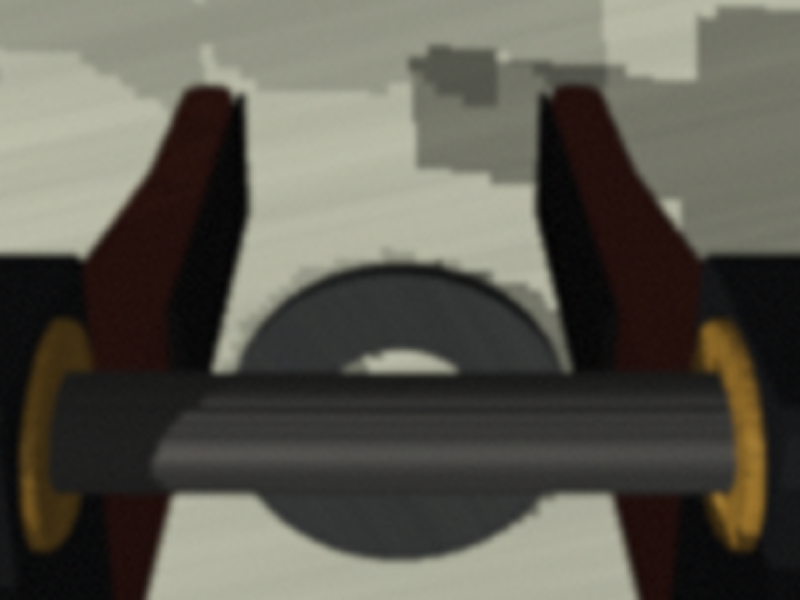

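>>> carry_out(
  delta_pos=[
    [0, 0, 0],
    [0, 0, 0],
    [0, 0, 0],
    [0, 0, 0],
    [0, 0, 0],
  ],
  rotation=[
    [0, 0, 0],
    [0, 0, 0],
    [0, 0, 0],
    [0, 0, 0],
    [0, 0, 0],
  ],
  hand=0,
)

```text
t: 4.38
ee_pos: [622.3, -48.5, 64.0]
orientation: [-1.245, -1.151, 1.151]
ft_force: [0.6, -0.2, -1.0]
width: 73.4
```

Run:
```python
from h import *
o=ctrl.get_obs();R=Ro.from_rotvec(o['orientation']).as_matrix();print(o['width'],o['ee_pos'],o['qpos'])
im=ctrl.get_image('wrist'); cv2.imwrite('pics/w3.png',cv2.resize(im[:,:,::-1],(800,600),interpolation=cv2.INTER_CUBIC))
for y in (0,-10,-20,-30):
  for z in (-10,10): print(y,z,*[((proj('wrist',o['ee_pos']+R@[x,y,z],o)*800/512)).round() for x in (o['width']/2,57.5)])
```

```text
73.39757986401823 [622.30154075 -48.47003506  64.03433697] [-9.68115557e-02  5.93109112e-01  1.70843664e+00  3.55649248e-05
  8.40149928e-01 -1.58878861e+00]
0 -10 [484. 379.] [531. 379.]
0 10 [486. 336.] [535. 336.]
-10 -10 [488. 389.] [538. 389.]
-10 10 [491. 344.] [542. 344.]
-20 -10 [493. 401.] [545. 401.]
-20 10 [496. 354.] [550. 354.]
-30 -10 [498. 414.] [553. 413.]
-30 10 [501. 365.] [558. 365.]
```

View pics/w3.png

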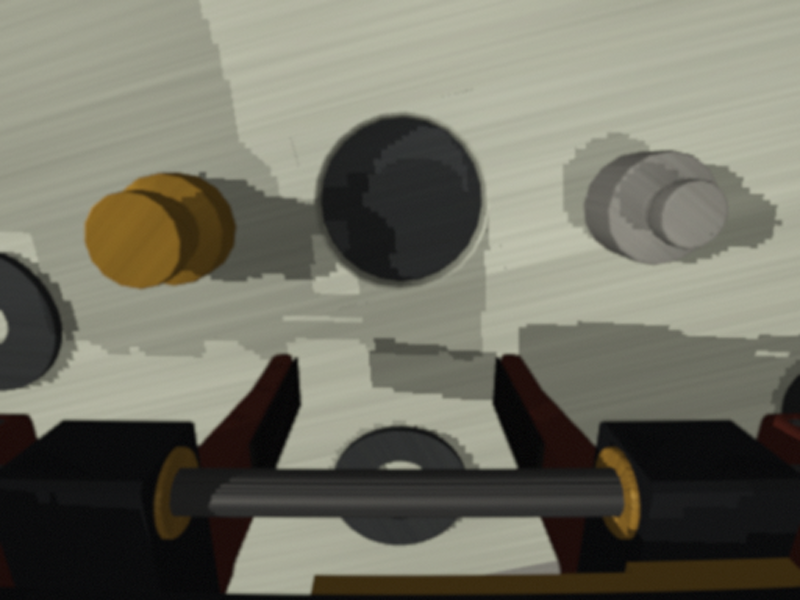

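>>> carry_out(
  delta_pos=[
    [0, -0.5, -0.5],
    [0, -1, -2],
    [0, -1, -4],
    [0, -1, -6],
    [0, -1, -8],
    [0, -1, -9.8],
    [0, -1, -10.8],
    [0, -1, -11.4],
    [0, -0.5, -11.6],
    [0, 0, -11.6],
    [0, 0, -11.6],
    [0, 0, -11.6],
  ],
  rotation=[
    [0, 0, 0],
    [0, 0, 0],
    [0, 0, 0],
    [0, 0, 0],
    [0, 0, 0],
    [0, 0, 0],
    [0, 0, 0],
    [0, 0, 0],
    [0, 0, 0],
    [0, 0, 0],
    [0, 0, 0],
    [0, 0, 0],
  ],
  hand=128,
)

```text
t: 5.43
ee_pos: [736.6, -57.5, 63.2]
orientation: [-1.244, -1.149, 1.152]
ft_force: [-0.1, -0.1, -0.6]
width: 43.7
```

>>> carry_out(
  delta_pos=[
    [0, 0.4, 0],
    [0, 0.8, 0],
    [0, 1.2, 0],
    [0, 1.4, 0],
    [0, 1.5, 0],
    [0, 1.5, 0],
    [0, 1.5, 0],
  ],
  rotation=[
    [0, 0, 0],
    [0, 0, 0],
    [0, 0, 0],
    [0, 0, 0],
    [0, 0, 0],
    [0, 0, 0],
    [0, 0, 0],
  ],
)

```text
t: 6.02
ee_pos: [737.9, -57.6, 49.1]
orientation: [-1.245, -1.151, 1.151]
ft_force: [0.6, 0.3, 0.1]
width: 43.8
```

Run:
```python
from h import *
plan((164.6,-41.6),63.5,166.6,1)
o=ctrl.get_obs()
im=ctrl.get_image('wrist'); cv2.imwrite('pics/w4.png',cv2.resize(im[:,:,::-1],(800,600),interpolation=cv2.INTER_CUBIC))
```

```text
t 6.02 ee [737.9 -57.6  49.1] plate [165.9 -41.9] w 43.8 F [0.6 0.3 0.1] down [-1.e-04  0.e+00 -1.e+00]
delta [-0.   -1.44  0.14] wy 0.004 rows 0.34781272258743035
```

View pics/w4.png

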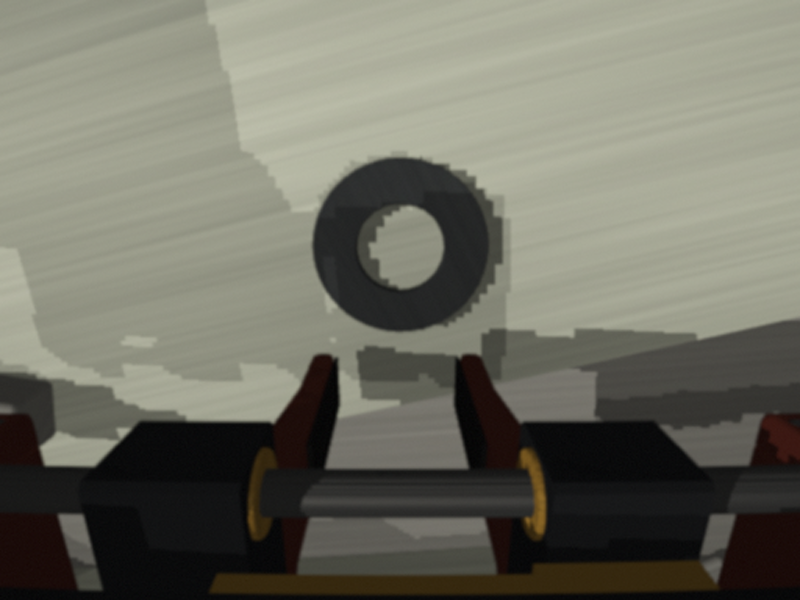

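>>> carry_out(
  delta_pos=[
    [0, 0.2, 0],
    [0, 0.4, 0],
    [0, 0.4, 0],
  ],
  rotation=[
    [0, 0, 0],
    [0, 0, 0],
    [0, 0, 0],
  ],
)

```text
t: 6.32
ee_pos: [737.7, -57.6, 44.7]
orientation: [-1.245, -1.151, 1.151]
ft_force: [-0.9, 0.8, -0.6]
width: 43.6
```

>>> carry_out(
  delta_pos=[
    [0, 0.1, 0],
    [0, 0.1, 0],
  ],
  rotation=[
    [0, 0, 0],
    [0, 0, 0],
  ],
)

```text
t: 6.48
ee_pos: [737.8, -57.6, 43.9]
orientation: [-1.245, -1.151, 1.151]
ft_force: [0.2, -0.4, -0.4]
width: 43.7
```

>>> carry_out(
  delta_pos=[
    [0, 0.1, 0],
    [0, 0.1, 0],
  ],
  rotation=[
    [0, 0, 0],
    [0, 0, 0],
  ],
)

```text
t: 6.65
ee_pos: [737.9, -57.6, 42.9]
orientation: [-1.245, -1.151, 1.151]
ft_force: [-0.3, -0.1, -0.4]
width: 43.4
```

>>> carry_out(
  delta_pos=[
    [0, 0.1, 0],
    [0, 0.1, 0],
  ],
  rotation=[
    [0, 0, 0],
    [0, 0, 0],
  ],
)

```text
t: 6.82
ee_pos: [737.8, -57.6, 41.9]
orientation: [-1.245, -1.151, 1.151]
ft_force: [-0.1, 0.1, -0.3]
width: 44.1
```

Run:
```python
from h import *
o=ctrl.get_obs()
im=ctrl.get_image('scene'); p=proj('scene',o['ee_pos'],o);x0=int(p[0])-40;y0=int(p[1])-40
cv2.imwrite('pics/s4.png',cv2.resize(im[y0:y0+60,x0:x0+80,::-1],(800,600),interpolation=cv2.INTER_CUBIC))
R=Ro.from_rotvec(o['orientation']).as_matrix()
for x in (-22,22):
  for y in (0,-20): print([((proj('scene',o['ee_pos']+R@[x,y,z],o)-[x0,y0])*10).round() for z in (-10,10)])
```

```text
[array([340., 448.]), array([322., 388.])]
[array([340., 410.]), array([322., 350.])]
[array([491., 413.]), array([471., 354.])]
[array([493., 375.]), array([473., 316.])]
```

View pics/s4.png

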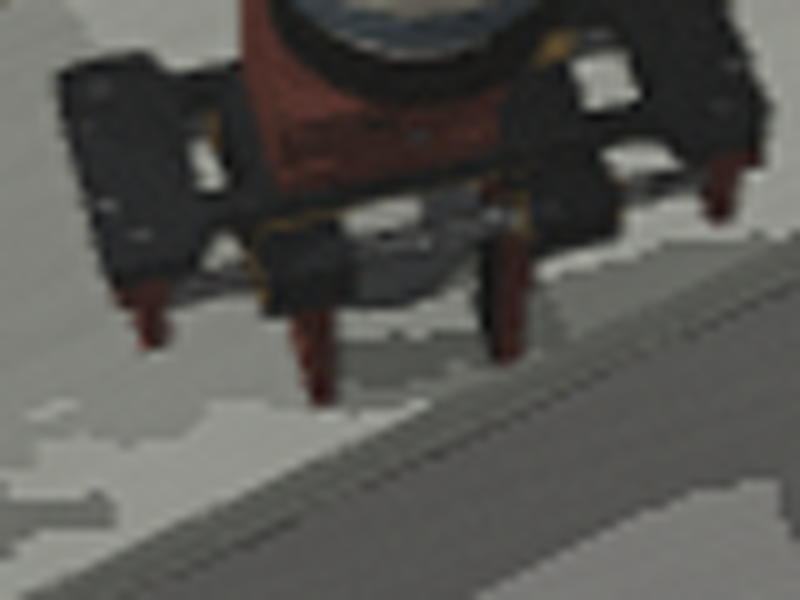

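>>> carry_out(
  delta_pos=[
    [0, 0.1, 0],
    [0, 0.1, 0],
  ],
  rotation=[
    [0, 0, 0],
    [0, 0, 0],
  ],
)

```text
t: 7.03
ee_pos: [737.9, -57.6, 40.9]
orientation: [-1.245, -1.151, 1.151]
ft_force: [-0.0, 0.4, -0.0]
width: 43.7
```

>>> carry_out(
  delta_pos=[
    [0, 0.1, 0],
    [0, 0.1, 0],
  ],
  rotation=[
    [0, 0, 0],
    [0, 0, 0],
  ],
)

```text
t: 7.2
ee_pos: [737.8, -57.6, 39.9]
orientation: [-1.245, -1.151, 1.151]
ft_force: [-0.6, 0.0, -0.5]
width: 43.7
```

>>> carry_out(
  delta_pos=[
    [0, 0.1, 0],
    [0, 0.1, 0],
  ],
  rotation=[
    [0, 0, 0],
    [0, 0, 0],
  ],
)

```text
t: 7.37
ee_pos: [737.9, -57.6, 38.9]
orientation: [-1.245, -1.151, 1.151]
ft_force: [-1.3, -0.3, 0.0]
width: 43.9
```

>>> carry_out(
  delta_pos=[
    [0, 0.1, 0],
    [0, 0.1, 0],
  ],
  rotation=[
    [0, 0, 0],
    [0, 0, 0],
  ],
)

```text
t: 7.53
ee_pos: [738.1, -57.6, 38.2]
orientation: [-1.246, -1.151, 1.151]
ft_force: [-0.1, 0.7, -0.1]
width: 43.7
```

>>> carry_out(
  delta_pos=[
    [0, 0.1, 0],
    [0, 0.1, 0],
  ],
  rotation=[
    [0, 0, 0],
    [0, 0, 0],
  ],
)

```text
t: 7.7
ee_pos: [738.1, -57.6, 38.1]
orientation: [-1.246, -1.151, 1.151]
ft_force: [-2.9, -0.3, 5.9]
width: 43.5
```

Run:
```python
from h import *
o=ctrl.get_obs();print(o['ee_pos'],o['ft_force'],o['joint_torque'])
im=ctrl.get_image('wrist'); cv2.imwrite('pics/w5.png',cv2.resize(im[:,:,::-1],(800,600),interpolation=cv2.INTER_CUBIC))
```

```text
[738.06761598 -57.64254528  38.12483777] [-2.90667542 -0.27410746  5.93078564] [-1.30161946e-02 -6.57121611e+01 -2.37049305e+01 -7.30692715e-03
 -7.28248078e-01 -1.03681086e-03]
```

View pics/w5.png

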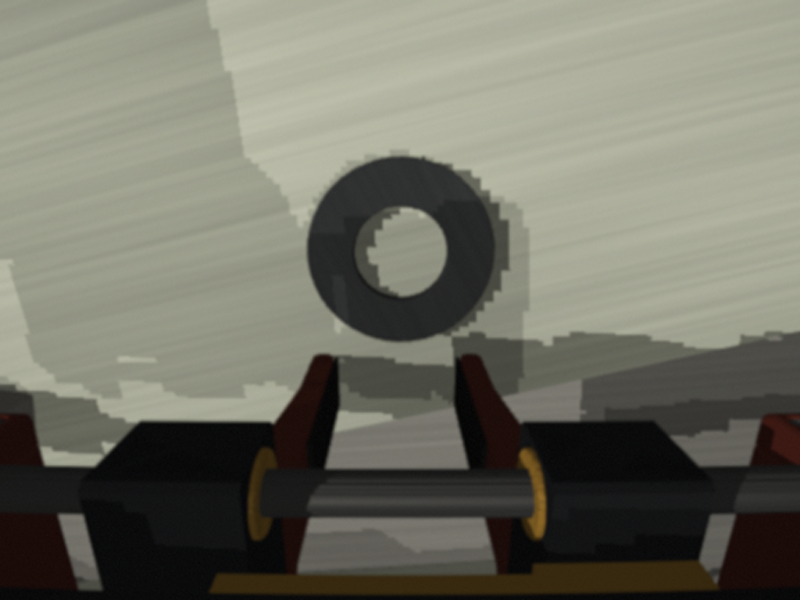

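>>> carry_out(
  delta_pos=[
    [0, -0.1, 0],
    [0, -0.27, 0],
    [0, -0.27, 0.3],
    [0, -0.27, 0.8],
    [0, -0.27, 1.5],
    [0, -0.27, 2.3],
    [0, -0.27, 3.1],
    [0, -0.27, 3.9],
    [0, -0.27, 4.7],
    [0, -0.27, 5.4],
    [0, -0.27, 5.8],
    [0, -0.27, 5.9],
  ],
  rotation=[
    [0, 0, 0],
    [0, 0, 0],
    [0, 0, 0],
    [0, 0, 0],
    [0, 0, 0],
    [0, 0, 0],
    [0, 0, 0],
    [0, 0, 0],
    [0, 0, 0],
    [0, 0, 0],
    [0, 0, 0],
    [0, 0, 0],
  ],
)

```text
t: 8.75
ee_pos: [678.2, -52.9, 39.9]
orientation: [-1.245, -1.151, 1.151]
ft_force: [0.5, 0.2, -1.3]
width: 43.7
```

Run:
```python
from h import *
o=ctrl.get_obs()
im=ctrl.get_image('wrist'); cv2.imwrite('pics/w6.png',cv2.resize(im[:,:,::-1],(800,600),interpolation=cv2.INTER_CUBIC))
print('cell',proj('wrist',[*p2w((-10,0)),62],o)*800/512)
plan((-10+33*.973,0-33*.232),39.6,166.6,1)
```

```text
cell [402.70245892  28.63293036]
t 8.8 ee [678.6 -52.9  39.9] plate [108.  -28.3] w 43.8 F [-0.2  0.4  0.2] down [-2.e-04  0.e+00 -1.e+00]
delta [0.05 0.03 8.83] wy 0.004 rows 2.1176840076525365
```

View pics/w6.png

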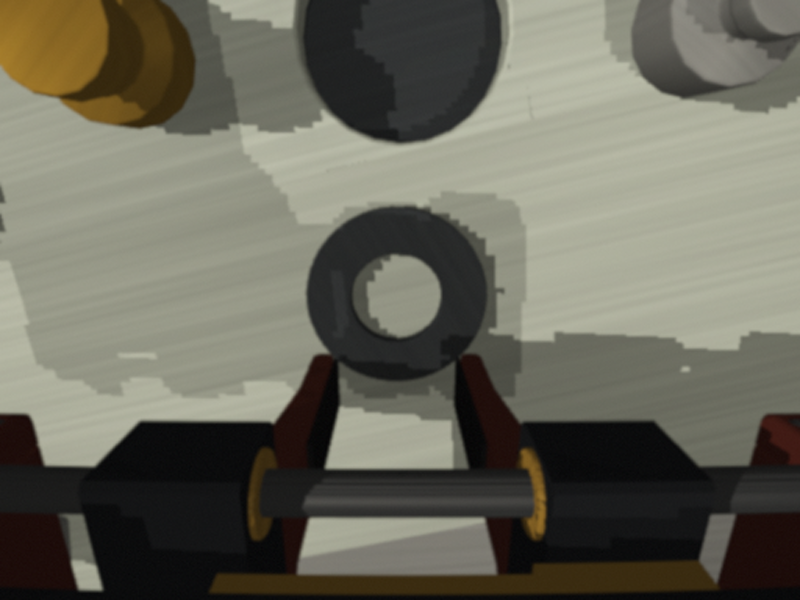

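Run:
```python
from h import *
o=ctrl.get_obs();R=Ro.from_rotvec(o['orientation']).as_matrix()
for n,uv,z in (('ring',(397,293),67),('cell bottom edge',(402,142),62)):
  w=hit('wrist',np.array(uv)*.64,z,o);print(n,w2p(w),R.T@(w-o['ee_pos']))
```

```text
ring [ 72.54457155 -21.15570032] [ -1.10684882 -27.07363643  36.12661688]
cell bottom edge [23.53430369 -7.97804876] [  0.55144019 -22.06156175  86.84925524]
```

>>> carry_out(
  delta_pos=[
    [0.02, 0, 0.3],
    [0.03, 0, 0.9],
    [0.04, 0, 1.7],
    [0.05, 0, 2.5],
    [0.05, 0, 3.3],
    [0.05, 0, 4.1],
    [0.05, 0, 4.9],
    [0.05, 0, 5.6],
    [0.05, 0, 6.2],
    [0.05, 0, 6.6],
    [0.05, 0, 6.9],
    [0.05, 0, 7.1],
  ],
  rotation=[
    [0, 0, 0],
    [0, 0, 0],
    [0, 0, 0],
    [0, 0, 0],
    [0, 0, 0],
    [0, 0, 0],
    [0, 0, 0],
    [0, 0, 0],
    [0, 0, 0],
    [0, 0, 0],
    [0, 0, 0],
    [0, 0, 0],
  ],
)

```text
t: 9.8
ee_pos: [608.1, -46.8, 39.8]
orientation: [-1.245, -1.151, 1.151]
ft_force: [0.6, -0.3, 1.3]
width: 43.6
```

>>> carry_out(
  delta_pos=[
    [0, 0, 0.2],
    [0, 0, 0.4],
    [0, 0, 0.6],
    [0, 0, 0.8],
    [0, 0, 1.0],
    [0, 0, 1.2],
    [0, 0, 1.35],
    [0, 0, 1.5],
    [0, 0, 1.6],
    [0, 0, 1.6],
  ],
  rotation=[
    [0, 0, 0],
    [0, 0, 0],
    [0, 0, 0],
    [0, 0, 0],
    [0, 0, 0],
    [0, 0, 0],
    [0, 0, 0],
    [0, 0, 0],
    [0, 0, 0],
    [0, 0, 0],
  ],
)

```text
t: 10.63
ee_pos: [591.9, -45.6, 39.7]
orientation: [-1.245, -1.15, 1.151]
ft_force: [0.4, 0.0, 0.2]
width: 43.6
```

Run:
```python
from h import *
o=ctrl.get_obs()
im=ctrl.get_image('wrist'); cv2.imwrite('pics/w7.png',cv2.resize(im[:,:,::-1],(800,600),interpolation=cv2.INTER_CUBIC))
print('cell',proj('wrist',[*p2w((-10,0)),62],o)*800/512)
plan((-10+33*.973,0-33*.232),39.6,166.6,1)
```

```text
cell [400.4381054  294.27366223]
t 10.68 ee [592.1 -45.6  39.7] plate [23.6 -8. ] w 43.6 F [0.2 0.6 0.2] down [-5.e-04  0.e+00 -1.e+00]
delta [0.   0.01 0.15] wy 0.004 rows 0.036857356541529065
```

View pics/w7.png

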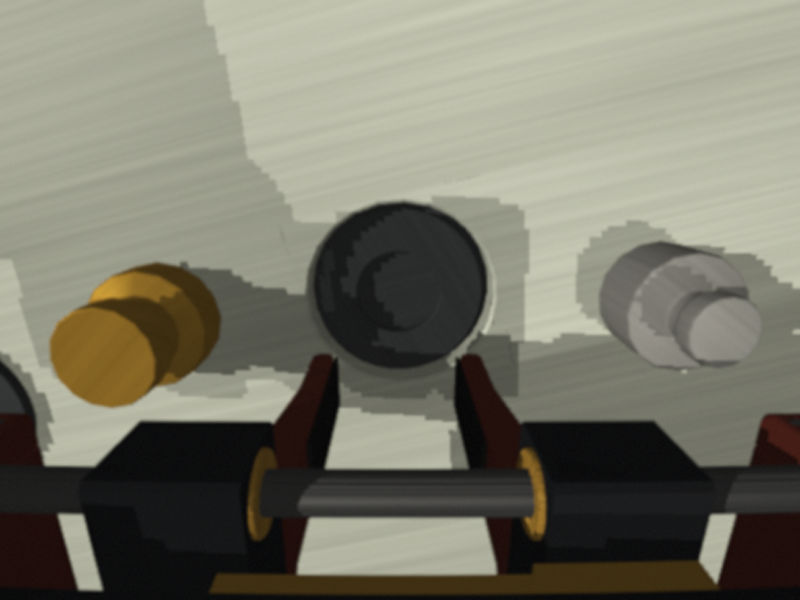

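Run:
```python
from h import *
im=cv2.imread('pics/w7.png')[180:390,260:540]; im=cv2.convertScaleAbs(im,alpha=2.2,beta=0)
cv2.imwrite('pics/w7c.png',cv2.resize(im,(800,600),interpolation=cv2.INTER_CUBIC))
o=ctrl.get_obs()
def circ(r,z):
  pts=np.array([proj('wrist',[*(p2w((-10,0))+r*np.array([np.cos(a),np.sin(a)])),z],o)*800/512 for a in np.linspace(0,6.28,40)])
  pts=(pts-[260,180])*800/280; return pts[:,0].min(),pts[:,0].max(),pts[:,1].min(),pts[:,1].max()
for r,z in ((33.5,62),(32,52),(16,52),(16,67),(16,57)): print(r,z,np.round(circ(r,z)))
```

```text
33.5 62 [138. 665.  56. 565.]
32 52 [163. 639.  62. 525.]
16 52 [282. 520. 187. 418.]
16 67 [272. 531. 207. 457.]
16 57 [279. 523. 193. 430.]
```

View pics/w7c.png

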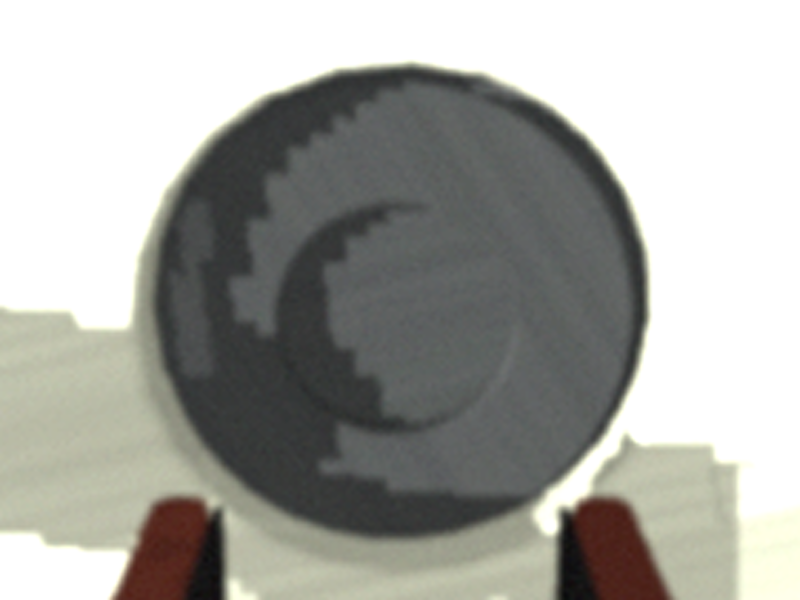

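Run:
```python
from h import *
plan((-36.8,-220.6),100,50.5,1)
```

```text
t 10.68 ee [592.1 -45.6  39.7] plate [23.6 -8. ] w 43.6 F [0.2 0.6 0.2] down [-5.e-04  0.e+00 -1.e+00]
delta [-22.07  -6.03   1.04] wy 2.03 rows 16.24683909011425
```

>>> carry_out(
  delta_pos=[
    [0, -0.5, -1],
    [0, -2.5, -1],
    [0, -5, -1],
    [-1, -7, -1],
    [-4, -7.5, -0.6],
    [-8, -7.5, -0.2],
    [-11.5, -7.5, 0.2],
    [-15, -7.5, 0.6],
    [-18.5, -7.5, 0.8],
    [-20.5, -7.5, 1],
    [-21.7, -7, 1],
    [-22.1, -6, 1],
  ],
  rotation=[
    [0, 0, 0],
    [0, 0, 0],
    [0, 0, 0],
    [0, 0.12, 0],
    [0, 0.24, 0],
    [0, 0.36, 0],
    [0, 0.48, 0],
    [0, 0.6, 0],
    [0, 0.72, 0],
    [0, 0.84, 0],
    [0, 0.96, 0],
    [0, 1.08, 0],
  ],
)

```text
t: 11.68
ee_pos: [566.5, -268.5, 101.4]
orientation: [-1.55, -0.319, 0.314]
ft_force: [0.5, -0.4, -0.5]
width: 43.8
```

>>> carry_out(
  delta_pos=[
    [0, 0, 0],
    [0, 0, 0],
    [0, 0, 0],
    [0, 0, 0],
    [0, 0, 0],
    [0, 0, 0],
    [0, 0, 0],
    [0, 0, 0],
    [0, 0, 0],
    [0, 0, 0],
  ],
  rotation=[
    [0, 0.12, 0],
    [0, 0.24, 0],
    [0, 0.36, 0],
    [0, 0.48, 0],
    [0, 0.6, 0],
    [0, 0.72, 0],
    [0, 0.84, 0],
    [0, 0.95, 0],
    [0, 0.95, 0],
    [0, 0.95, 0],
  ],
)

```text
t: 12.52
ee_pos: [565.7, -265.5, 100.1]
orientation: [-1.53, 0.419, -0.419]
ft_force: [0.5, 0.6, 0.1]
width: 43.9
```

Run:
```python
from h import *
o=ctrl.get_obs()
im=ctrl.get_image('wrist'); cv2.imwrite('pics/w8.png',cv2.resize(im[:,:,::-1],(800,600),interpolation=cv2.INTER_CUBIC))
print('med',proj('wrist',[*p2w((-5,-182)),67],o)*800/512)
plan((-36.8,-220.6),39.6,50.5,1)
```

```text
med [394.15045918 224.82049982]
t 12.57 ee [ 565.6 -265.4  100.1] plate [ -35.8 -221.3] w 44.1 F [ 0.3 -0.2 -0.1] down [ 5.e-04 -2.e-04 -1.e+00]
delta [-0.13  6.05 -0.01] wy 0.004 rows 1.4510868811807751
```

View pics/w8.png

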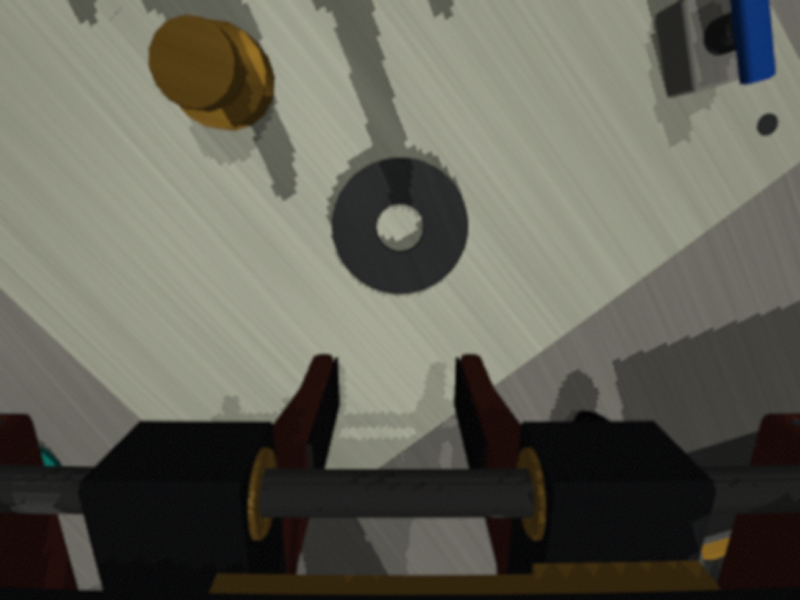

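>>> carry_out(
  delta_pos=[
    [0, 1.5, 0],
    [0, 3.5, 0],
    [0, 5, 0],
    [0, 5.7, 0],
    [0, 6.0, 0],
    [0, 6.05, 0],
    [0, 6.05, 0],
    [0, 6.05, 0],
    [0, 6.05, 0],
  ],
  rotation=[
    [0, 0, 0],
    [0, 0, 0],
    [0, 0, 0],
    [0, 0, 0],
    [0, 0, 0],
    [0, 0, 0],
    [0, 0, 0],
    [0, 0, 0],
    [0, 0, 0],
  ],
)

```text
t: 13.32
ee_pos: [565.7, -265.4, 40.2]
orientation: [-1.53, 0.42, -0.423]
ft_force: [0.8, -0.1, -0.5]
width: 43.6
```

Run:
```python
from h import *
plan((75-33.5*.636,-85-33.5*.772),39.6,50.5,1)
```

```text
t 13.32 ee [ 565.7 -265.4   40.2] plate [ -35.6 -221.4] w 43.6 F [ 0.8 -0.1 -0.5] down [ 1.4e-03 -7.0e-04 -1.0e+00]
delta [-0.13  0.06 14.21] wy 0.001 rows 3.408051317791916
```

>>> carry_out(
  delta_pos=[
    [0, 0.03, 0.3],
    [0, 0.05, 0.9],
    [0, 0.05, 1.7],
    [0, 0.05, 2.6],
    [0, 0.05, 3.6],
    [0, 0.05, 4.6],
    [0, 0.05, 5.6],
    [0, 0.05, 6.6],
    [0, 0.05, 7.6],
    [0, 0.05, 8.6],
    [0, 0.05, 9.6],
    [0, 0.05, 10.6],
  ],
  rotation=[
    [0, 0, 0],
    [0, 0, 0],
    [0, 0, 0],
    [0, 0, 0],
    [0, 0, 0],
    [0, 0, 0],
    [0, 0, 0],
    [0, 0, 0],
    [0, 0, 0],
    [0, 0, 0],
    [0, 0, 0],
    [0, 0, 0],
  ],
)

```text
t: 14.32
ee_pos: [619.9, -173.2, 38.8]
orientation: [-1.529, 0.422, -0.421]
ft_force: [-1.3, -1.2, 0.9]
width: 43.9
```

>>> carry_out(
  delta_pos=[
    [0, 0, 0.9],
    [0, 0, 1.8],
    [0, 0, 2.5],
    [0, 0, 3.0],
    [0, 0, 3.4],
    [0, 0, 3.6],
    [0, 0, 3.6],
  ],
  rotation=[
    [0, 0, 0],
    [0, 0, 0],
    [0, 0, 0],
    [0, 0, 0],
    [0, 0, 0],
    [0, 0, 0],
    [0, 0, 0],
  ],
)

```text
t: 14.9
ee_pos: [638.0, -142.8, 38.7]
orientation: [-1.529, 0.421, -0.421]
ft_force: [-0.4, -0.6, -0.2]
width: 43.6
```

Run:
```python
from h import *
o=ctrl.get_obs()
im=ctrl.get_image('wrist'); cv2.imwrite('pics/w9.png',cv2.resize(im[:,:,::-1],(800,600),interpolation=cv2.INTER_CUBIC))
print('cell',proj('wrist',[*p2w((-10,0)),62],o)*800/512)
plan((75,-85),39.6,50.5,1)
```

```text
cell [ 62.78767637 259.91511811]
t 14.95 ee [ 637.9 -143.1   38.7] plate [  54.1 -111.3] w 44.0 F [0.6 0.3 0.5] down [ 0.e+00  2.e-04 -1.e+00]
delta [-0.06 -0.09  3.36] wy 0.0 rows 0.8050929586782777
```

View pics/w9.png

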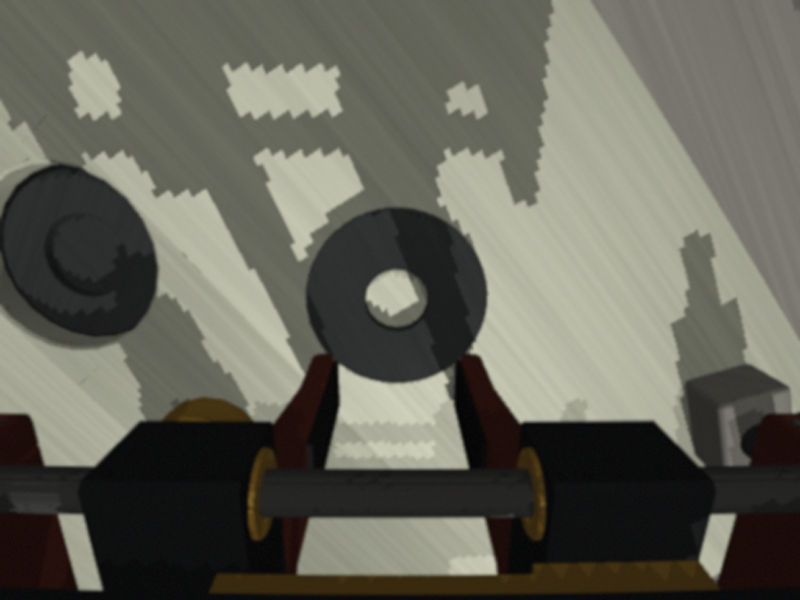

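Run:
```python
from h import *
o=ctrl.get_obs()
r=w2p(hit('wrist',np.array((397,294))*.64,67,o));print(r)
d=np.array([-10,0])-r; h=np.arctan2(d[1],d[0]);print(np.degrees(h),np.linalg.norm(d))
plan(r-52*np.array([np.cos(h),np.sin(h)]),70,np.degrees(h),1)
```

```text
[ 75.45014341 -85.48098987]
134.98966032754663 120.86656542001607
t 14.95 ee [ 637.9 -143.1   38.7] plate [  54.1 -111.3] w 44.0 F [0.6 0.3 0.5] down [ 0.e+00  2.e-04 -1.e+00]
delta [ 5.18 -3.13  2.85] wy -1.474 rows 11.798242881432964
```

>>> carry_out(
  delta_pos=[
    [0, -0.3, -0.8],
    [0, -1.5, -1],
    [0, -2.8, -1],
    [0.8, -3.1, -0.6],
    [1.8, -3.1, 0],
    [2.8, -3.1, 0.8],
    [3.8, -3.1, 1.6],
    [4.6, -3.1, 2.3],
    [5.1, -3.1, 2.8],
    [5.2, -3.1, 2.85],
    [5.2, -3.1, 2.85],
    [5.2, -3.1, 2.85],
  ],
  rotation=[
    [0, 0, 0],
    [0, -0.1, 0],
    [0, -0.22, 0],
    [0, -0.34, 0],
    [0, -0.46, 0],
    [0, -0.58, 0],
    [0, -0.7, 0],
    [0, -0.82, 0],
    [0, -0.94, 0],
    [0, -1.06, 0],
    [0, -1.18, 0],
    [0, -1.3, 0],
  ],
)

```text
t: 15.95
ee_pos: [696.7, -146.1, 69.7]
orientation: [-1.486, -0.6, 0.6]
ft_force: [0.4, 0.0, -0.5]
width: 43.9
```

>>> carry_out(
  delta_pos=[
    [0, 0, 0],
    [0, 0, 0],
    [0, 0, 0],
    [0, 0, 0],
  ],
  rotation=[
    [0, -0.12, 0],
    [0, -0.174, 0],
    [0, -0.174, 0],
    [0, -0.174, 0],
  ],
)

```text
t: 16.28
ee_pos: [696.7, -146.0, 69.9]
orientation: [-1.445, -0.728, 0.728]
ft_force: [-0.4, -0.4, 0.1]
width: 43.7
```

Run:
```python
from h import *
o=ctrl.get_obs()
im=ctrl.get_image('wrist'); cv2.imwrite('pics/w10.png',cv2.resize(im[:,:,::-1],(800,600),interpolation=cv2.INTER_CUBIC))
print('cell',proj('wrist',[*p2w((-10,0)),62],o)*800/512)
print('ring',proj('wrist',[*p2w((75.4,-85.5)),67],o)*800/512)
plan((75.4+36.8,-85.5-36.8),39.7,135,1)
```

```text
cell [ 401.82932198 -113.80042341]
ring [401.92182558 232.52282004]
t 16.33 ee [ 696.8 -145.9   69.8] plate [ 112. -123.] w 43.7 F [-0.2  0.3 -0.1] down [-1.e-04  1.e-04 -1.e+00]
delta [0.06 3.01 0.03] wy -0.003 rows 0.7232104420395548
```

View pics/w10.png

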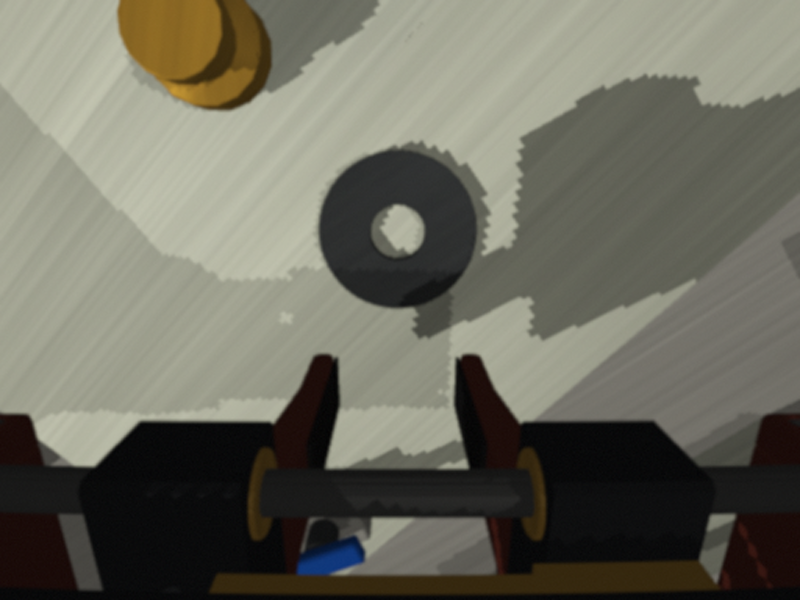

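>>> carry_out(
  delta_pos=[
    [0, 1, 0],
    [0, 2.2, 0],
    [0, 2.8, 0],
    [0, 2.98, 0],
    [0, 2.98, 0],
    [0, 2.98, 0],
    [0, 2.98, 0],
  ],
  rotation=[
    [0, 0, 0],
    [0, 0, 0],
    [0, 0, 0],
    [0, 0, 0],
    [0, 0, 0],
    [0, 0, 0],
    [0, 0, 0],
  ],
)

```text
t: 16.92
ee_pos: [697.0, -145.3, 39.5]
orientation: [-1.444, -0.73, 0.73]
ft_force: [0.3, -0.7, 0.3]
width: 43.6
```

>>> carry_out(
  delta_pos=[
    [0, 0, 0.3],
    [0, 0, 0.9],
    [0, 0, 1.7],
    [0, 0, 2.6],
    [0, 0, 3.6],
    [0, 0, 4.6],
    [0, 0, 5.6],
    [0, 0, 6.6],
    [0, 0, 7.6],
    [0, 0, 8.4],
    [0, 0, 9.0],
    [0, 0, 9.2],
  ],
  rotation=[
    [0, 0, 0],
    [0, 0, 0],
    [0, 0, 0],
    [0, 0, 0],
    [0, 0, 0],
    [0, 0, 0],
    [0, 0, 0],
    [0, 0, 0],
    [0, 0, 0],
    [0, 0, 0],
    [0, 0, 0],
    [0, 0, 0],
  ],
)

```text
t: 17.92
ee_pos: [622.1, -90.1, 40.0]
orientation: [-1.444, -0.73, 0.731]
ft_force: [-0.0, 0.3, -0.3]
width: 43.8
```

Run:
```python
from h import *
o=ctrl.get_obs()
im=ctrl.get_image('wrist'); cv2.imwrite('pics/w11.png',cv2.resize(im[:,:,::-1],(800,600),interpolation=cv2.INTER_CUBIC))
print('cell',proj('wrist',[*p2w((-10,0)),62],o)*800/512)
plan((-10+24,-24),39.7,135,1)
```

```text
cell [401.21489838 160.61030143]
t 17.97 ee [622.3 -90.2  40.1] plate [ 46.7 -56.7] w 43.9 F [-0.9  0.3 -0.3] down [-4.e-04  1.e-04 -1.e+00]
delta [-0.    0.04  4.63] wy -0.0 rows 1.1097543862631845
```

View pics/w11.png

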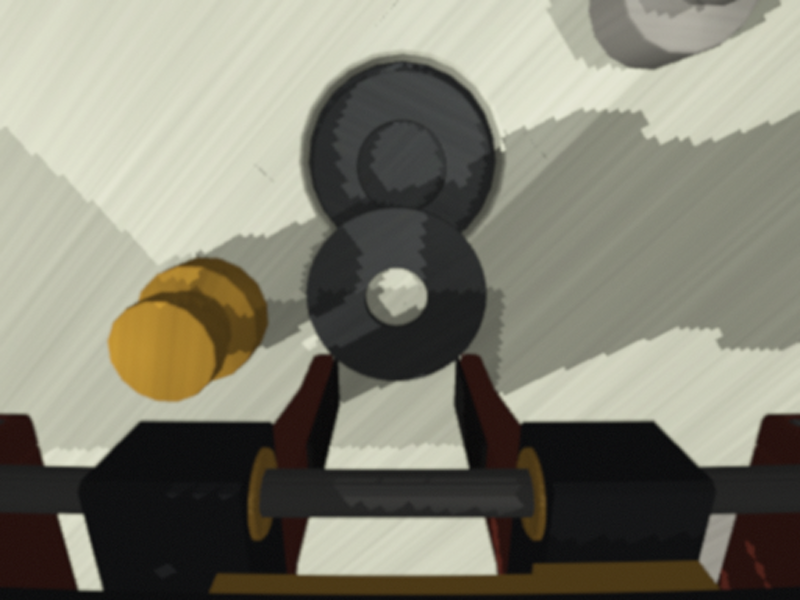

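>>> carry_out(
  delta_pos=[
    [0, 0, 0.3],
    [0, 0, 0.9],
    [0, 0, 1.6],
    [0, 0, 2.2],
    [0, 0, 2.7],
    [0, 0, 3.1],
    [0, 0, 3.5],
    [0, 0, 3.8],
    [0, 0, 4.1],
    [0, 0, 4.4],
    [0, 0, 4.65],
    [0, 0, 4.65],
  ],
  rotation=[
    [0, 0, 0],
    [0, 0, 0],
    [0, 0, 0],
    [0, 0, 0],
    [0, 0, 0],
    [0, 0, 0],
    [0, 0, 0],
    [0, 0, 0],
    [0, 0, 0],
    [0, 0, 0],
    [0, 0, 0],
    [0, 0, 0],
  ],
)

```text
t: 18.97
ee_pos: [584.7, -62.9, 39.8]
orientation: [-1.444, -0.729, 0.731]
ft_force: [0.4, -0.1, 0.9]
width: 43.5
```

Run:
```python
from h import *
o=ctrl.get_obs()
im=ctrl.get_image('wrist'); cv2.imwrite('pics/w12.png',cv2.convertScaleAbs(cv2.resize(im[:,:,::-1],(800,600),interpolation=cv2.INTER_CUBIC),alpha=1.7))
print('cell',proj('wrist',[*p2w((-10,0)),62],o)*800/512)
plan((-10+24,-24),39.7,135,1)
```

```text
cell [401.4842519  293.57171122]
t 19.02 ee [585.  -63.   39.8] plate [ 13.9 -24.2] w 43.8 F [ 0.4  0.2 -0.3] down [-1.e-03  2.e-04 -1.e+00]
delta [0.02 0.01 0.01] wy -0.0 rows 0.0058133503992556365
```

View pics/w12.png

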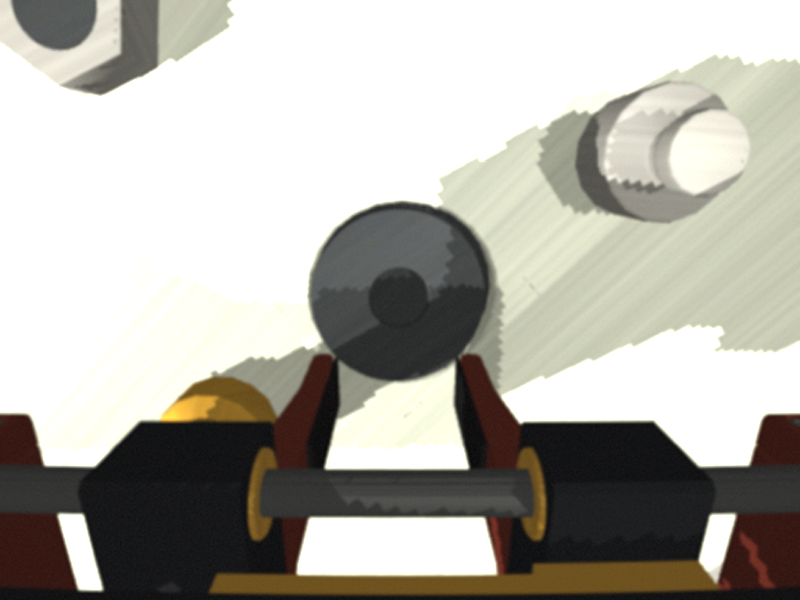

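>>> carry_out(
  delta_pos=[
    [0, 0, 0.1],
    [0, 0, 0.2],
    [0, 0, 0.3],
    [0, 0, 0.3],
    [0, 0, 0.3],
  ],
  rotation=[
    [0, 0, 0],
    [0, 0, 0],
    [0, 0, 0],
    [0, 0, 0],
    [0, 0, 0],
  ],
)

```text
t: 19.43
ee_pos: [583.1, -61.4, 40.0]
orientation: [-1.445, -0.73, 0.73]
ft_force: [-0.1, 0.3, 0.1]
width: 43.5
```

Run:
```python
from h import *
o=ctrl.get_obs()
im=ctrl.get_image('wrist'); cv2.imwrite('pics/w13.png',cv2.convertScaleAbs(cv2.resize(im[110:260,156:356,::-1],(800,600),interpolation=cv2.INTER_CUBIC),alpha=2))
plan((-10+24,-24),39.7,135,1)
```

```text
t 19.48 ee [583.2 -61.4  40. ] plate [ 12.3 -22.3] w 43.9 F [-0.2  0.4  0. ] down [-0.  0. -1.]
delta [ 0.    0.03 -0.23] wy -0.001 rows 0.05671968479138258
```

View pics/w13.png

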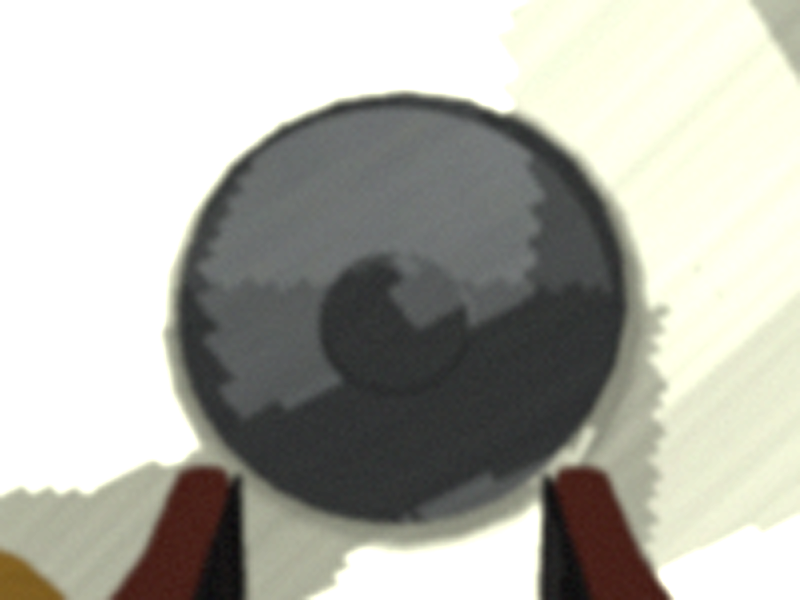

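Run:
```python
from h import *
plan((8.4,265.4),100,-116.7,-1)
```

```text
t 19.48 ee [583.2 -61.4  40. ] plate [ 12.3 -22.3] w 43.9 F [-0.2  0.4  0. ] down [-0.  0. -1.]
delta [20.06 -6.   20.64] wy 1.251 rows 10.009595652932614
```

>>> carry_out(
  delta_pos=[
    [0, -0.3, -0.8],
    [0, -2.5, -1],
    [0, -5, -1],
    [0.5, -7, -0.5],
    [3, -7.5, 2],
    [6, -7.5, 5],
    [9, -7.5, 8],
    [12, -7.5, 11.5],
    [15, -7.5, 15],
    [17.5, -7.5, 18],
    [19.3, -7, 20],
    [20.05, -6, 20.65],
  ],
  rotation=[
    [0, 0, 0],
    [0, 0, 0],
    [0, 0, 0],
    [0, 0.12, 0],
    [0, 0.24, 0],
    [0, 0.36, 0],
    [0, 0.48, 0],
    [0, 0.6, 0],
    [0, 0.72, 0],
    [0, 0.84, 0],
    [0, 0.96, 0],
    [0, 1.08, 0],
  ],
)

```text
t: 20.48
ee_pos: [536.5, 226.4, 101.7]
orientation: [-1.566, 0.098, -0.103]
ft_force: [0.6, -0.1, -0.4]
width: 44.0
```

>>> carry_out(
  delta_pos=[
    [0, 0, 0],
    [0, 0, 0],
    [0, 0, 0],
    [0, 0, 0],
    [0, 0, 0],
  ],
  rotation=[
    [0, 0.12, 0],
    [0, 0.17, 0],
    [0, 0.17, 0],
    [0, 0.17, 0],
    [0, 0.17, 0],
  ],
)

```text
t: 20.9
ee_pos: [536.2, 222.2, 100.2]
orientation: [-1.558, 0.23, -0.231]
ft_force: [0.0, 0.2, 1.6]
width: 43.8
```

Run:
```python
from h import *
o=ctrl.get_obs()
im=ctrl.get_image('wrist'); cv2.imwrite('pics/w14.png',cv2.resize(im[:,:,::-1],(800,600),interpolation=cv2.INTER_CUBIC))
print('ring',proj('wrist',[*p2w((-15,219)),67],o)*800/512)
im=ctrl.get_image('top'); cv2.imwrite('pics/t14.png',cv2.resize(im[90:270,150:390,::-1],(800,600),interpolation=cv2.INTER_CUBIC))
plan((8.4,265.4),39.7,-116.7,-1)
```

```text
ring [394.63905788 418.85017429]
t 21.0 ee [536.1 222.1 100.2] plate [  8.5 265. ] w 43.8 F [ 0.7  0.4 -0.4] down [ 3.e-04  1.e-04 -1.e+00]
delta [-0.03  6.05  0.03] wy 0.021 rows 1.450466082282824
```

View pics/w14.png

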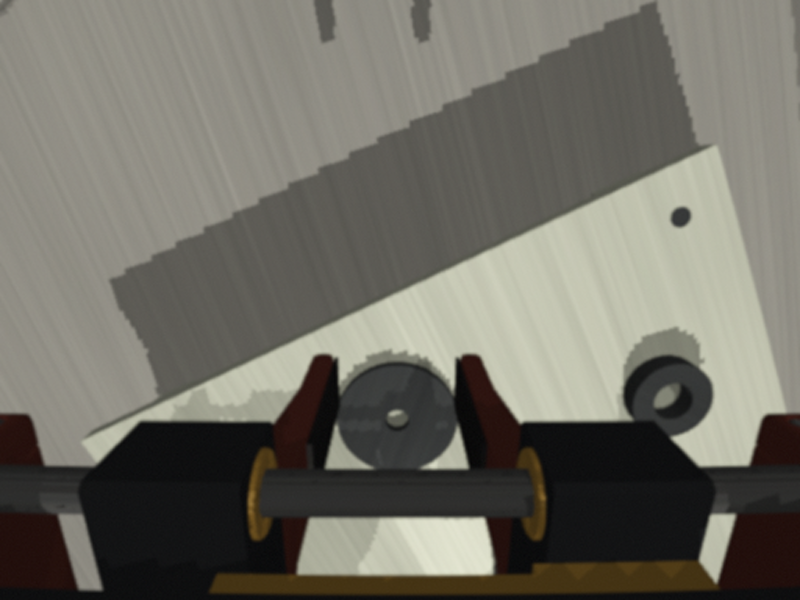

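View pics/t14.png

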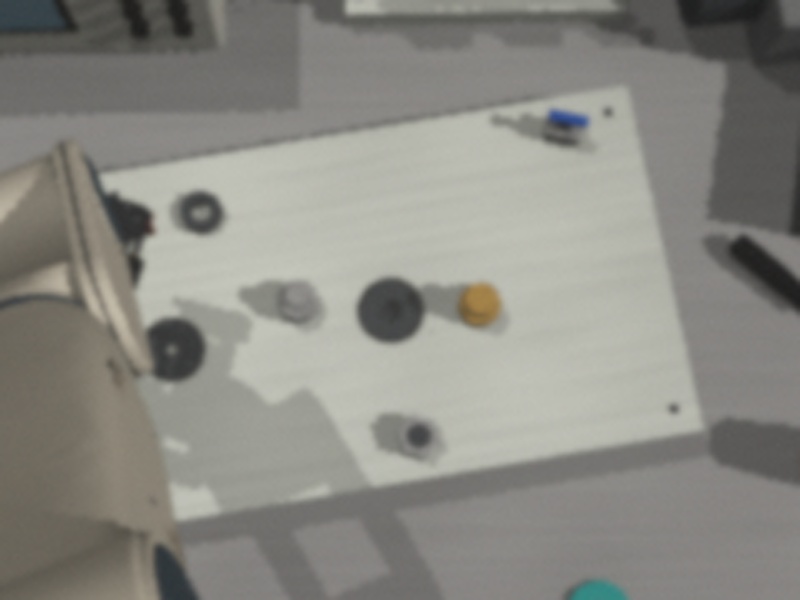

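>>> carry_out(
  delta_pos=[
    [0, 1.5, 0],
    [0, 3.5, 0],
    [0, 5, 0],
    [0, 5.7, 0],
    [0, 5.95, 0],
    [0, 6.0, 0],
    [0, 6.0, 0],
    [0, 6.0, 0],
  ],
  rotation=[
    [0, 0.02, 0],
    [0, 0.02, 0],
    [0, 0.02, 0],
    [0, 0.02, 0],
    [0, 0.02, 0],
    [0, 0.02, 0],
    [0, 0.02, 0],
    [0, 0.02, 0],
  ],
)

```text
t: 21.67
ee_pos: [536.5, 222.6, 40.9]
orientation: [-1.556, 0.246, -0.248]
ft_force: [-0.2, 0.5, -0.0]
width: 43.7
```

Run:
```python
from h import *
plan((-85+33.5*.449,80+33.5*.893),39.7,-116.7,-1)
```

```text
t 21.67 ee [536.5 222.6  40.9] plate [  9.  265.5] w 43.7 F [-0.2  0.5 -0. ] down [ 1.4e-03  5.0e-04 -1.0e+00]
delta [ -0.06   0.1  -17.45] wy 0.0 rows 4.184211321934222
```

>>> carry_out(
  delta_pos=[
    [0, 0.05, -0.3],
    [0, 0.08, -0.9],
    [0, 0.08, -1.7],
    [0, 0.08, -2.6],
    [0, 0.08, -3.6],
    [0, 0.08, -4.6],
    [0, 0.08, -5.6],
    [0, 0.08, -6.6],
    [0, 0.08, -7.4],
    [0, 0.08, -8.0],
    [0, 0.08, -8.3],
    [0, 0.08, -8.4],
  ],
  rotation=[
    [0, 0, 0],
    [0, 0, 0],
    [0, 0, 0],
    [0, 0, 0],
    [0, 0, 0],
    [0, 0, 0],
    [0, 0, 0],
    [0, 0, 0],
    [0, 0, 0],
    [0, 0, 0],
    [0, 0, 0],
    [0, 0, 0],
  ],
)

```text
t: 22.67
ee_pos: [509.7, 142.1, 39.3]
orientation: [-1.557, 0.247, -0.247]
ft_force: [0.3, 0.9, 0.6]
width: 43.6
```

Run:
```python
from h import *
o=ctrl.get_obs()
im=ctrl.get_image('wrist'); cv2.imwrite('pics/w15.png',cv2.resize(im[:,:,::-1],(800,600),interpolation=cv2.INTER_CUBIC))
plan((-85+33.5*.449,80+33.5*.893),39.7,-116.7,-1)
```

```text
t 22.72 ee [509.7 142.2  39.2] plate [-29.6 190. ] w 43.9 F [ 0.6 -0.5  1.1] down [-1.e-04 -0.e+00 -1.e+00]
delta [-0.   -0.05 -8.97] wy -0.0 rows 2.1506661618724445
```

View pics/w15.png

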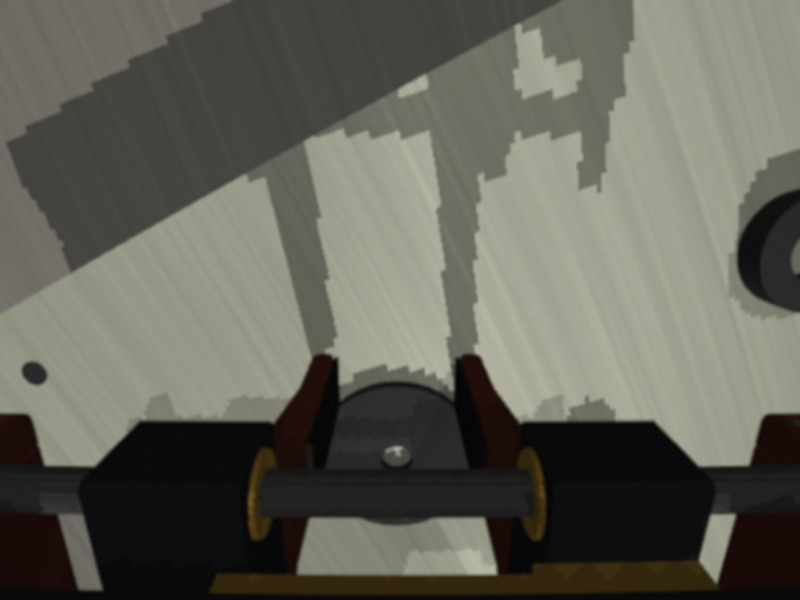

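>>> carry_out(
  delta_pos=[
    [0, -0.03, -0.3],
    [0, -0.05, -0.9],
    [0, -0.05, -1.7],
    [0, -0.05, -2.6],
    [0, -0.05, -3.6],
    [0, -0.05, -4.6],
    [0, -0.05, -5.6],
    [0, -0.05, -6.6],
    [0, -0.05, -7.5],
    [0, -0.05, -8.3],
    [0, -0.05, -8.8],
    [0, -0.05, -9.0],
  ],
  rotation=[
    [0, 0, 0],
    [0, 0, 0],
    [0, 0, 0],
    [0, 0, 0],
    [0, 0, 0],
    [0, 0, 0],
    [0, 0, 0],
    [0, 0, 0],
    [0, 0, 0],
    [0, 0, 0],
    [0, 0, 0],
    [0, 0, 0],
  ],
)

```text
t: 23.72
ee_pos: [481.6, 56.1, 39.7]
orientation: [-1.557, 0.248, -0.248]
ft_force: [0.4, 0.5, -0.9]
width: 43.7
```

Run:
```python
from h import *
o=ctrl.get_obs()
im=ctrl.get_image('wrist'); cv2.imwrite('pics/w16.png',cv2.resize(im[:,:,::-1],(800,600),interpolation=cv2.INTER_CUBIC))
w=w2p(o['ee_pos']);print(w)
d=np.array([-10,0])-np.array([-85,80.]);u=d/np.linalg.norm(d)
plan(np.array([-85,80])-52*u,75,np.degrees(np.arctan2(u[1],u[0])),1)
print(o['qpos'])
```

```text
[-70.31598958 109.17309014]
t 23.77 ee [481.7  56.3  39.7] plate [-70.3 109.3] w 44.0 F [-0.2 -0.9  0.5] down [-2.e-04 -1.e-04 -1.e+00]
delta [-4.88 -3.53 -1.49] wy 1.922 rows 15.379329319189798
[ 9.14936687e-02  4.83107063e-01  2.02808287e+00 -7.07861950e-07
  6.30542189e-01  4.07029083e-01]
```

View pics/w16.png

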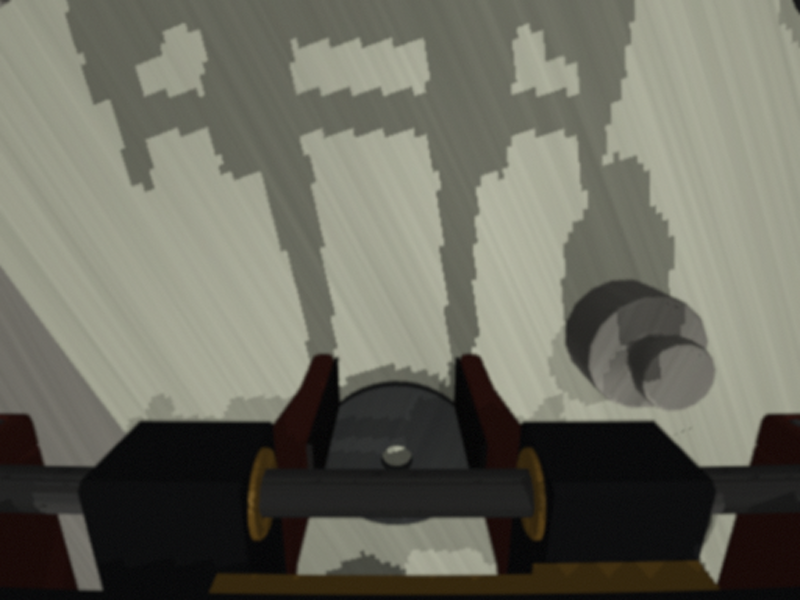

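>>> carry_out(
  delta_pos=[
    [0, -0.3, 0.6],
    [0, -1.5, 1],
    [0, -3, 1],
    [-0.8, -3.5, 0.7],
    [-1.8, -3.5, 0.2],
    [-2.8, -3.5, -0.3],
    [-3.8, -3.5, -0.9],
    [-4.5, -3.5, -1.3],
    [-4.9, -3.5, -1.5],
    [-4.9, -3.5, -1.5],
    [-4.9, -3.5, -1.5],
    [-4.9, -3.5, -1.5],
  ],
  rotation=[
    [0, 0, 0],
    [0, 0.06, 0],
    [0, 0.18, 0],
    [0, 0.3, 0],
    [0, 0.42, 0],
    [0, 0.54, 0],
    [0, 0.66, 0],
    [0, 0.78, 0],
    [0, 0.9, 0],
    [0, 1.02, 0],
    [0, 1.14, 0],
    [0, 1.26, 0],
  ],
)

```text
t: 24.77
ee_pos: [431.1, 58.6, 75.0]
orientation: [-1.204, 1.215, -1.216]
ft_force: [-0.8, 0.2, 0.4]
width: 43.7
```

>>> carry_out(
  delta_pos=[
    [0, 0, 0],
    [0, 0, 0],
    [0, 0, 0],
    [0, 0, 0],
    [0, 0, 0],
    [0, 0, 0],
    [0, 0, 0],
    [0, 0, 0],
  ],
  rotation=[
    [0, 0.12, 0],
    [0, 0.24, 0],
    [0, 0.36, 0],
    [0, 0.48, 0],
    [0, 0.6, 0],
    [0, 0.66, 0],
    [0, 0.66, 0],
    [0, 0.66, 0],
  ],
)

```text
t: 25.43
ee_pos: [431.1, 58.4, 74.9]
orientation: [-0.82, 1.677, -1.677]
ft_force: [-0.3, -0.0, -0.2]
width: 43.9
```

Run:
```python
from h import *
o=ctrl.get_obs();print(o['qpos'].round(3) if hasattr(o['qpos'],'round') else o['qpos'])
im=ctrl.get_image('wrist'); cv2.imwrite('pics/w17.png',cv2.resize(im[:,:,::-1],(800,600),interpolation=cv2.INTER_CUBIC))
print('ring',proj('wrist',[*p2w((-85,80)),67],o)*800/512)
plan((-85-52*.684,80+52*.7295),39.7,-46.85,1)
```

```text
[0.107 0.36  2.121 0.    0.66  2.339]
ring [395.58164341 230.41773175]
t 25.48 ee [431.   58.3  74.9] plate [-120.1  119. ] w 43.9 F [-0.3 -0.2  0.6] down [ 4.e-04  1.e-04 -1.e+00]
delta [0.11 3.52 0.04] wy 0.005 rows 0.8438567325850976
```

View pics/w17.png

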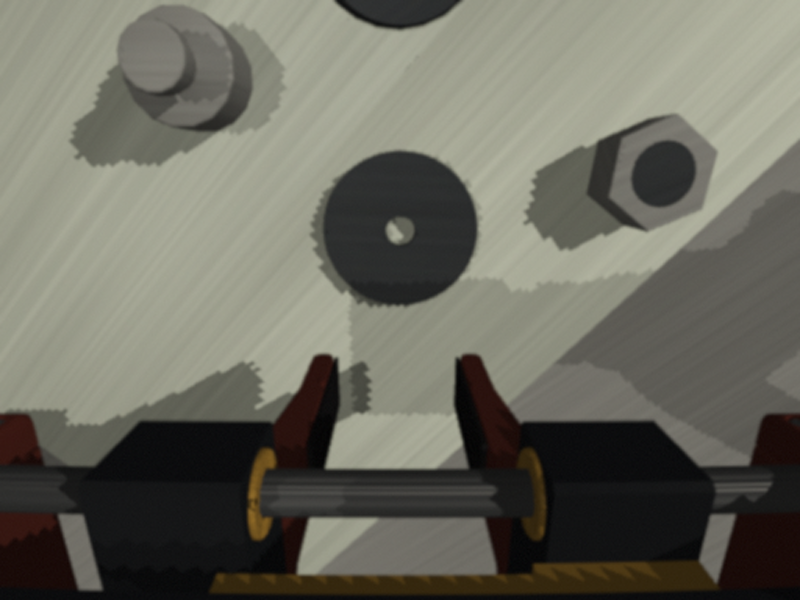

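>>> carry_out(
  delta_pos=[
    [0, 1, 0],
    [0, 2.3, 0],
    [0, 3.1, 0],
    [0, 3.4, 0],
    [0, 3.5, 0],
    [0, 3.5, 0],
    [0, 3.5, 0],
  ],
  rotation=[
    [0, 0, 0],
    [0, 0, 0],
    [0, 0, 0],
    [0, 0, 0],
    [0, 0, 0],
    [0, 0, 0],
    [0, 0, 0],
  ],
)

```text
t: 26.07
ee_pos: [430.9, 57.9, 40.0]
orientation: [-0.818, 1.679, -1.679]
ft_force: [-0.6, 0.1, -0.4]
width: 43.8
```

>>> carry_out(
  delta_pos=[
    [0, 0, 0.3],
    [0, 0, 0.9],
    [0, 0, 1.7],
    [0, 0, 2.6],
    [0, 0, 3.5],
    [0, 0, 4.4],
    [0, 0, 5.3],
    [0, 0, 6.2],
    [0, 0, 7.0],
    [0, 0, 7.7],
    [0, 0, 8.1],
    [0, 0, 8.3],
  ],
  rotation=[
    [0, 0, 0],
    [0, 0, 0],
    [0, 0, 0],
    [0, 0, 0],
    [0, 0, 0],
    [0, 0, 0],
    [0, 0, 0],
    [0, 0, 0],
    [0, 0, 0],
    [0, 0, 0],
    [0, 0, 0],
    [0, 0, 0],
  ],
)

```text
t: 27.07
ee_pos: [496.7, 6.3, 39.7]
orientation: [-0.818, 1.679, -1.679]
ft_force: [-1.5, 1.6, 0.8]
width: 43.6
```

Run:
```python
from h import *
o=ctrl.get_obs()
im=ctrl.get_image('wrist'); cv2.imwrite('pics/w18.png',cv2.resize(im[:,:,::-1],(800,600),interpolation=cv2.INTER_CUBIC))
print('cell',proj('wrist',[*p2w((-10,0)),62],o)*800/512)
plan((-10-33.5*.684,33.5*.7295),39.7,-46.85,1)
```

```text
cell [394.05325781 165.6268658 ]
t 27.12 ee [496.7   6.4  39.7] plate [-63.   57.7] w 43.7 F [0.9 1.1 1. ] down [ 4.e-04 -0.e+00 -1.e+00]
delta [0.09 0.   4.48] wy 0.002 rows 1.0749368412320515
```

View pics/w18.png

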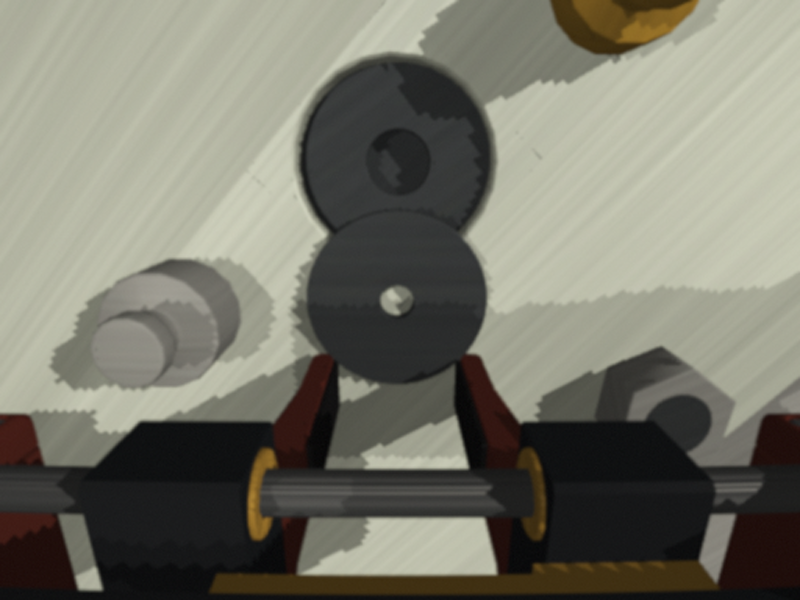

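>>> carry_out(
  delta_pos=[
    [0, 0, 0.3],
    [0, 0, 0.9],
    [0, 0, 1.6],
    [0, 0, 2.2],
    [0, 0, 2.7],
    [0, 0, 3.1],
    [0, 0, 3.5],
    [0, 0, 3.8],
    [0, 0, 4.1],
    [0, 0, 4.4],
    [0, 0, 4.6],
    [0, 0, 4.6],
  ],
  rotation=[
    [0, 0, 0],
    [0, 0, 0],
    [0, 0, 0],
    [0, 0, 0],
    [0, 0, 0],
    [0, 0, 0],
    [0, 0, 0],
    [0, 0, 0],
    [0, 0, 0],
    [0, 0, 0],
    [0, 0, 0],
    [0, 0, 0],
  ],
)

```text
t: 28.12
ee_pos: [533.0, -21.9, 39.8]
orientation: [-0.817, 1.678, -1.68]
ft_force: [0.1, -0.6, 0.7]
width: 43.7
```

Run:
```python
from h import *
o=ctrl.get_obs()
im=ctrl.get_image('wrist'); cv2.imwrite('pics/w19.png',cv2.convertScaleAbs(cv2.resize(im[110:260,156:356,::-1],(800,600),interpolation=cv2.INTER_CUBIC),alpha=2))
plan((-10-31.3*.684,31.3*.7295),39.7,-46.85,1)
```

```text
t 28.17 ee [532.7 -21.8  39.7] plate [-31.5  24.4] w 43.3 F [-0.2 -0.  -0. ] down [ 7.e-04 -2.e-04 -1.e+00]
delta [0.1  0.   0.12] wy 0.003 rows 0.03815656613719051
```

View pics/w19.png

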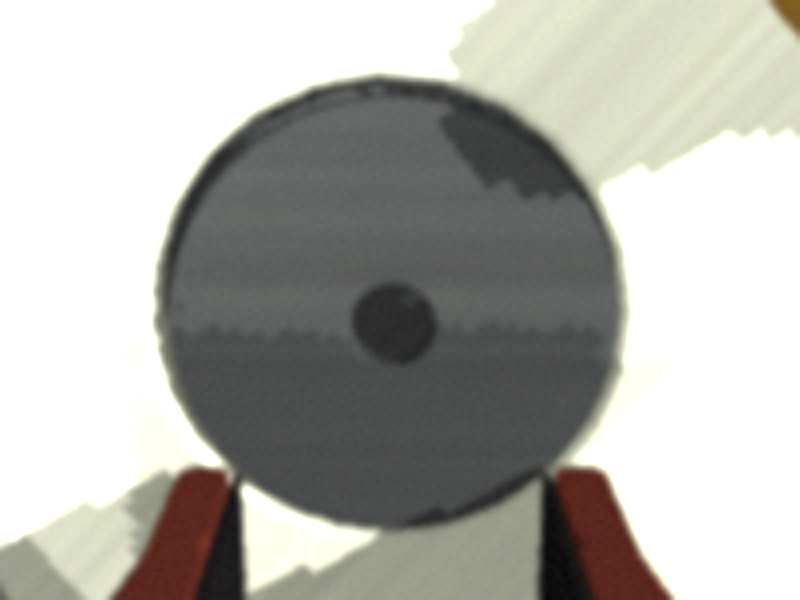

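>>> carry_out(
  delta_pos=[
    [0, 0, 0.08],
    [0, 0, 0.15],
    [0, 0, 0.22],
    [0, 0, 0.28],
    [0, 0, 0.28],
    [0, 0, 0.28],
  ],
  rotation=[
    [0, 0, 0],
    [0, 0, 0],
    [0, 0, 0],
    [0, 0, 0],
    [0, 0, 0],
    [0, 0, 0],
  ],
)

```text
t: 28.67
ee_pos: [534.6, -23.3, 39.7]
orientation: [-0.818, 1.679, -1.679]
ft_force: [-0.7, 0.3, -0.3]
width: 43.8
```

Run:
```python
from h import *
o=ctrl.get_obs()
im=ctrl.get_image('wrist'); cv2.imwrite('pics/w20.png',cv2.convertScaleAbs(cv2.resize(im[110:260,156:356,::-1],(800,600),interpolation=cv2.INTER_CUBIC),alpha=2))
plan((-10-31.3*.684,31.3*.7295),39.7,-46.85,1)
```

```text
t 28.72 ee [534.5 -23.3  39.7] plate [-30.   22.7] w 43.8 F [-0.6 -0.   0.5] down [ 0.  0. -1.]
delta [ 0.09 -0.   -0.11] wy 0.003 rows 0.03360027375641213
```

View pics/w20.png

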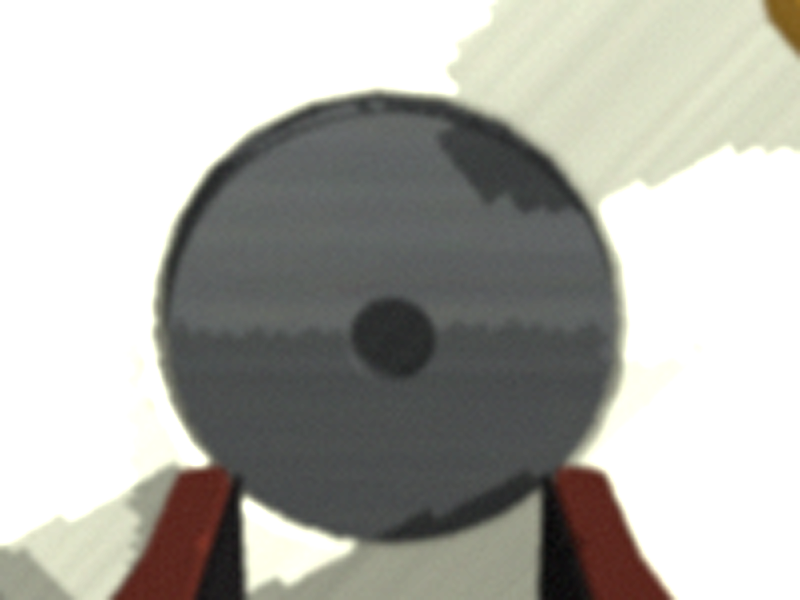

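Run:
```python
from h import *
o=ctrl.get_obs()
def circ(r,z,s=(0,0)):
  pts=np.array([proj('wrist',[*(p2w((-10,0))+np.array(s)+r*np.array([np.cos(a),np.sin(a)])),z],o) for a in np.linspace(0,6.28,60)])
  pts=(pts-[156,110])*4; return np.round([pts[:,0].min(),pts[:,0].max(),pts[:,1].min(),pts[:,1].max()])
print('mouth',circ(33.5,62)); print('ring62',circ(32,62),circ(6,62)); print('ring67',circ(32,67),circ(6,67))
im=ctrl.get_image('wrist'); cv2.imwrite('pics/w21.png',cv2.convertScaleAbs(cv2.resize(im[200:245,200:310,::-1],(800,328),interpolation=cv2.INTER_CUBIC),alpha=1.5))
im=ctrl.get_image('scene'); cv2.imwrite('pics/s21.png',cv2.convertScaleAbs(cv2.resize(im[170:260,190:310,::-1],(800,600),interpolation=cv2.INTER_CUBIC),alpha=1.5))
```

```text
mouth [150. 620.  96. 548.]
ring62 [161. 609. 108. 539.] [343. 427. 294. 375.]
ring67 [154. 616. 112. 554.] [342. 429. 303. 386.]
```

View pics/w21.png

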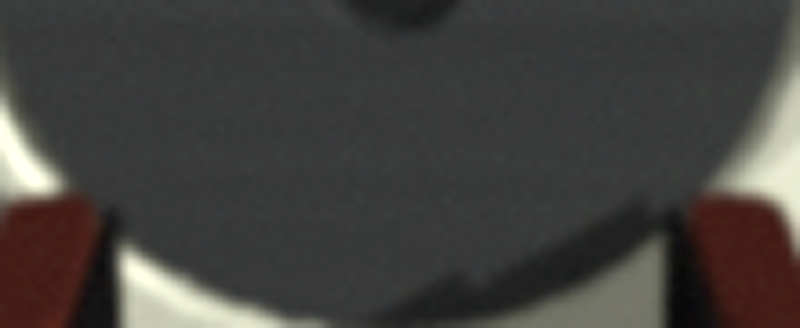

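View pics/s21.png

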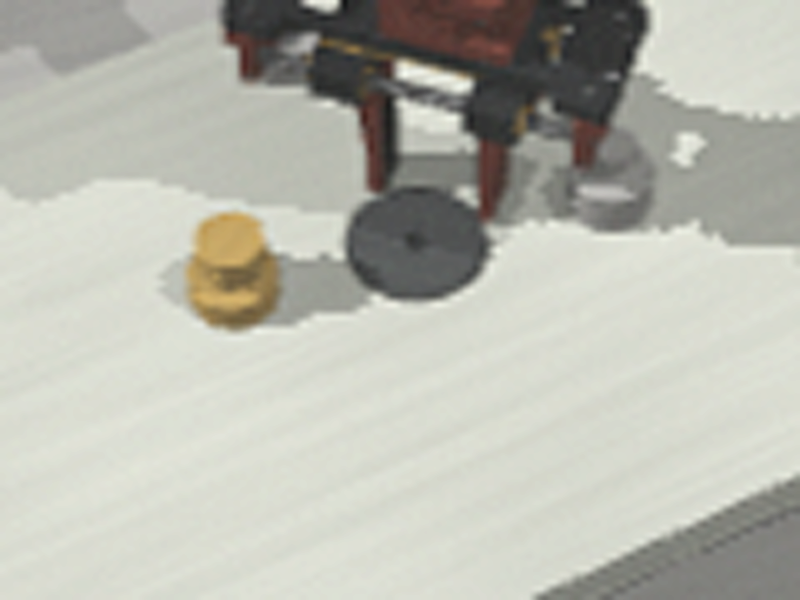

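>>> carry_out(
  delta_pos=[
    [0, -0.1, -0.5],
    [0, -0.3, -1.3],
    [0, -1, -2.2],
    [0, -2.5, -3],
    [0, -4.5, -3.6],
    [0, -6, -4],
    [0, -7, -4],
    [0, -7.3, -4],
    [0, -7.3, -4],
    [0, -7.3, -4],
  ],
  rotation=[
    [0, 0, 0],
    [0, 0, 0],
    [0, 0, 0],
    [0, 0, 0],
    [0, 0, 0],
    [0, 0, 0],
    [0, 0, 0],
    [0, 0, 0],
    [0, 0, 0],
    [0, 0, 0],
  ],
)

```text
t: 29.65
ee_pos: [502.8, 1.3, 112.5]
orientation: [-0.818, 1.679, -1.679]
ft_force: [-0.3, -0.7, -0.6]
width: 44.1
```

Run:
```python
from h import *
o=ctrl.get_obs();print(o['t'],o['ee_pos'])
im=ctrl.get_image('wrist'); cv2.imwrite('pics/w22.png',cv2.resize(im[:,:,::-1],(800,600),interpolation=cv2.INTER_CUBIC))
p=proj('wrist',[*p2w((-10,0)),62],o);x0,y0=int(p[0])-50,int(p[1])-38;print(p)
cv2.imwrite('pics/w22c.png',cv2.convertScaleAbs(cv2.resize(im[max(y0,0):y0+75,x0:x0+100,::-1],(800,600),interpolation=cv2.INTER_CUBIC),alpha=1.5))
im=ctrl.get_image('scene'); cv2.imwrite('pics/s22.png',cv2.convertScaleAbs(cv2.resize(im[130:310,130:370,::-1],(800,600),interpolation=cv2.INTER_CUBIC),alpha=1.5))
```

```text
29.65 [502.84526152   1.34718195 112.50712384]
[252.41101905 116.42590135]
```

View pics/w22.png

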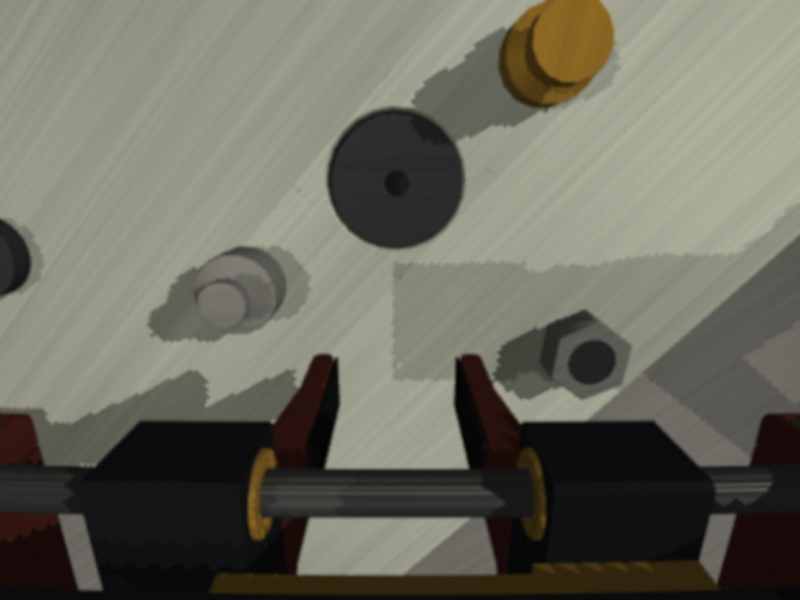

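View pics/w22c.png

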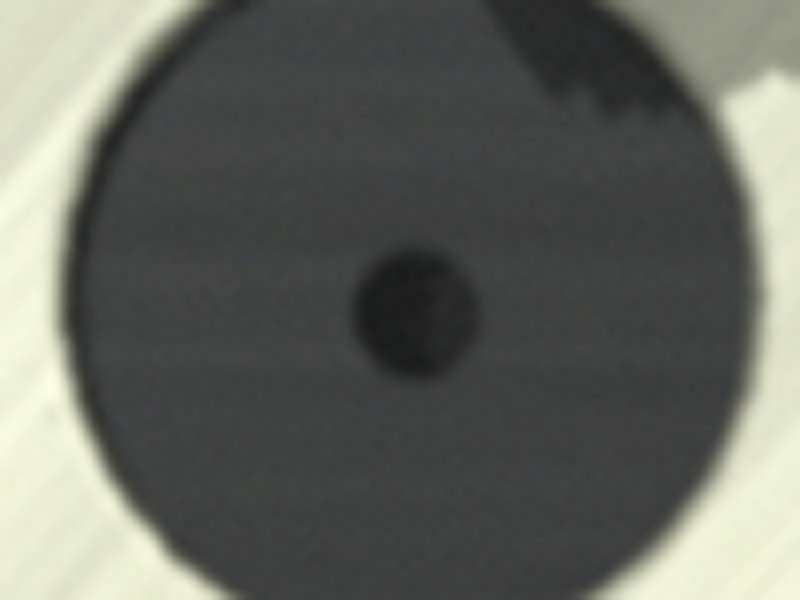

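View pics/s22.png

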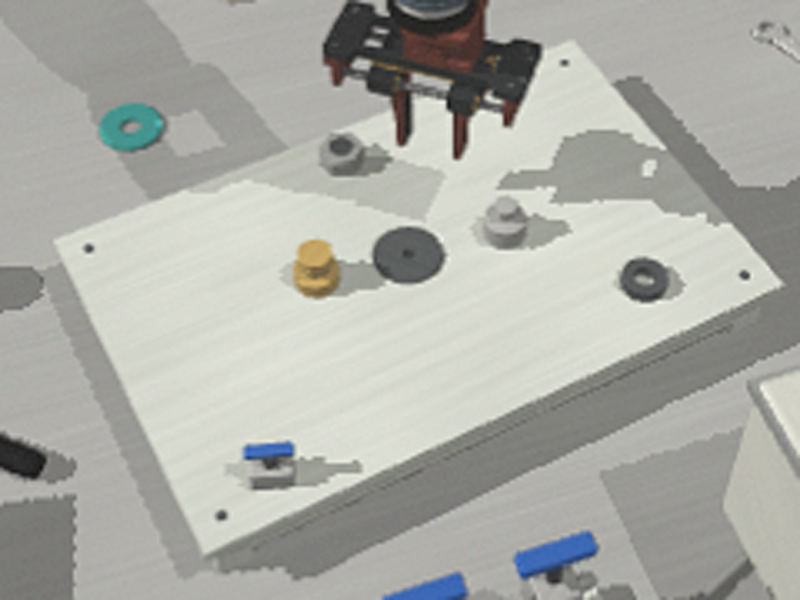

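Run:
```python
from h import *
o=ctrl.get_obs()
im=cv2.imread('pics/w22.png',0)
m=(im[95:260,315:480]<85).astype(np.uint8)
n,l,s,c=cv2.connectedComponentsWithStats(m); k=1+s[1:,4].argmax();print(s[k],c[k]+[315,95])
def circ(r,z,tilt=0):
  pts=np.array([proj('wrist',[*(p2w((-10,0))+r*np.array([np.cos(a),np.sin(a)])),z],o)*800/512 for a in np.linspace(0,6.28,90)])
  return [pts[:,0].min(),pts[:,0].max(),np.ptp(pts[:,0]),pts[:,1].min(),pts[:,1].max(),np.ptp(pts[:,1])]
print(np.round(circ(33.5,62),1));print(np.round(circ(32,62),1));print(np.round(circ(6,62),1))
cv2.imwrite('pics/w22d.png',cv2.convertScaleAbs(cv2.resize(cv2.imread('pics/w22.png')[95:260,290:510],(800,600),interpolation=cv2.INTER_CUBIC),alpha=3))
```

```text
[   13    13   136   141 15043] [395.48633916 177.73037293]
[325.1 462.2 137.1 108.1 249.2 141.1]
[328.1 459.1 131.  111.5 246.3 134.8]
[381.4 405.9  24.6 168.6 193.9  25.3]
```

View pics/w22d.png

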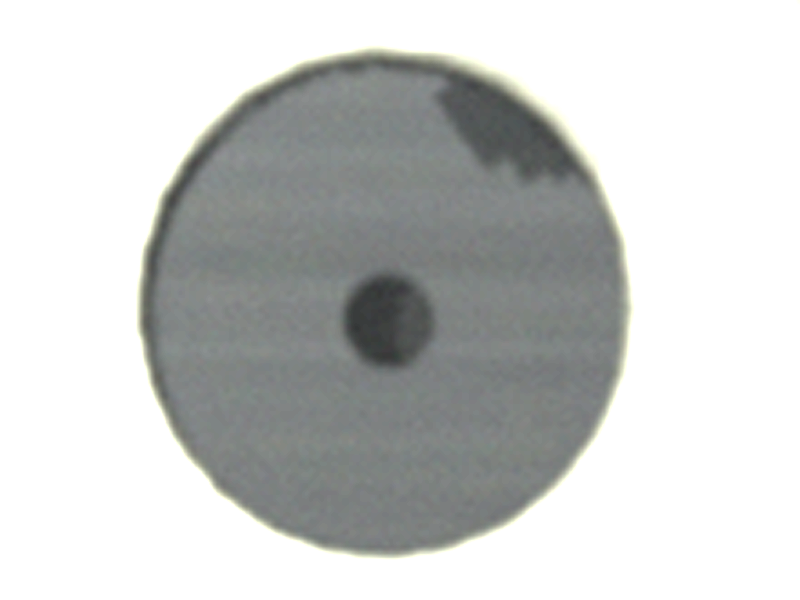

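Run:
```python
from h import *
plan((-10-18*.684,18*.7295),42.5,-46.85,1)
```

```text
t 29.75 ee [502.5   1.3 111.9] plate [-58.   51.8] w 43.4 F [ 0.3 -0.2 -0. ] down [-0.0014  0.     -1.    ]
delta [0.05 6.94 5.27] wy 0.002 rows 2.0886556913083965
```

>>> carry_out(
  delta_pos=[
    [0, 0, 1],
    [0, 0.5, 2.5],
    [0, 1.5, 4],
    [0, 3, 5],
    [0, 4.5, 5.27],
    [0, 5.8, 5.27],
    [0, 6.5, 5.27],
    [0, 6.85, 5.27],
    [0, 6.9, 5.27],
    [0, 6.9, 5.27],
    [0, 6.9, 5.27],
  ],
  rotation=[
    [0, 0, 0],
    [0, 0, 0],
    [0, 0, 0],
    [0, 0, 0],
    [0, 0, 0],
    [0, 0, 0],
    [0, 0, 0],
    [0, 0, 0],
    [0, 0, 0],
    [0, 0, 0],
    [0, 0, 0],
  ],
  hand=255,
)

```text
t: 30.67
ee_pos: [545.1, -31.2, 44.2]
orientation: [-0.817, 1.678, -1.679]
ft_force: [-0.6, 0.5, -0.4]
width: 0.4
```

>>> carry_out(
  delta_pos=[
    [0, 0.1, 0],
    [0, 0.2, 0],
    [0, 0.2, 0],
  ],
  rotation=[
    [0, 0, 0],
    [0, 0, 0],
    [0, 0, 0],
  ],
)

```text
t: 30.92
ee_pos: [544.7, -31.1, 42.0]
orientation: [-0.818, 1.679, -1.679]
ft_force: [0.4, 0.0, 0.6]
width: 0.3
```

>>> carry_out(
  delta_pos=[
    [0, 0.1, 0],
    [0, 0.2, 0],
    [0, 0.2, 0],
  ],
  rotation=[
    [0, 0, 0],
    [0, 0, 0],
    [0, 0, 0],
  ],
)

```text
t: 31.17
ee_pos: [544.4, -31.1, 39.6]
orientation: [-0.819, 1.679, -1.679]
ft_force: [-0.8, 0.4, 0.1]
width: 0.2
```

>>> carry_out(
  delta_pos=[
    [0, 0.1, 0],
    [0, 0.1, 0],
  ],
  rotation=[
    [0, 0, 0],
    [0, 0, 0],
  ],
)

```text
t: 31.33
ee_pos: [544.4, -31.1, 38.6]
orientation: [-0.819, 1.679, -1.679]
ft_force: [-0.8, -0.6, -1.0]
width: 0.0
```

>>> carry_out(
  delta_pos=[
    [0, 0.1, 0],
    [0, 0.1, 0],
  ],
  rotation=[
    [0, 0, 0],
    [0, 0, 0],
  ],
)

```text
t: 31.5
ee_pos: [544.6, -31.1, 38.1]
orientation: [-0.818, 1.679, -1.679]
ft_force: [-2.8, 0.7, 4.7]
width: 0.6
```

>>> carry_out(
  delta_pos=[
    [0, -0.3, 0],
    [0, -1.2, 0],
    [0, -3, 0],
    [0, -5, 0],
    [0, -7.5, -1],
    [0, -9.5, -3],
    [0, -11, -5],
    [0, -11.5, -7],
    [0, -11.5, -8],
    [0, -11.5, -8],
    [0, -11.5, -8],
  ],
  rotation=[
    [0, 0, 0],
    [0, 0, 0],
    [0, 0, 0],
    [0, 0, 0],
    [0, 0, 0],
    [0, 0, 0],
    [0, 0, 0],
    [0, 0, 0],
    [0, 0, 0],
    [0, 0, 0],
    [0, 0, 0],
  ],
)

```text
t: 32.42
ee_pos: [481.7, 18.2, 152.8]
orientation: [-0.819, 1.678, -1.679]
ft_force: [1.0, -1.6, -0.3]
width: 0.5
```

Run:
```python
from h import *
o=ctrl.get_obs();print(o['t'],o['ee_pos'],o['ft_force'])
im=ctrl.get_image('wrist'); cv2.imwrite('pics/w23.png',cv2.convertScaleAbs(cv2.resize(im[:,:,::-1],(800,600),interpolation=cv2.INTER_CUBIC),alpha=1.5))
im=ctrl.get_image('scene'); cv2.imwrite('pics/s23.png',cv2.resize(im[:,:,::-1],(800,600),interpolation=cv2.INTER_CUBIC))
```

```text
32.4167 [481.65834965  18.18979733 152.7623574 ] [ 0.96208218 -1.61563862 -0.31157774]
```

View pics/w23.png

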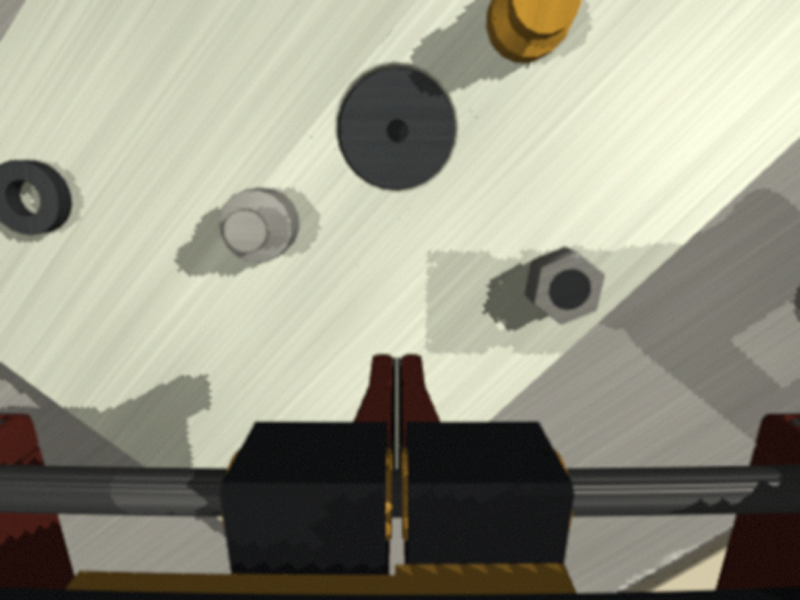

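View pics/s23.png

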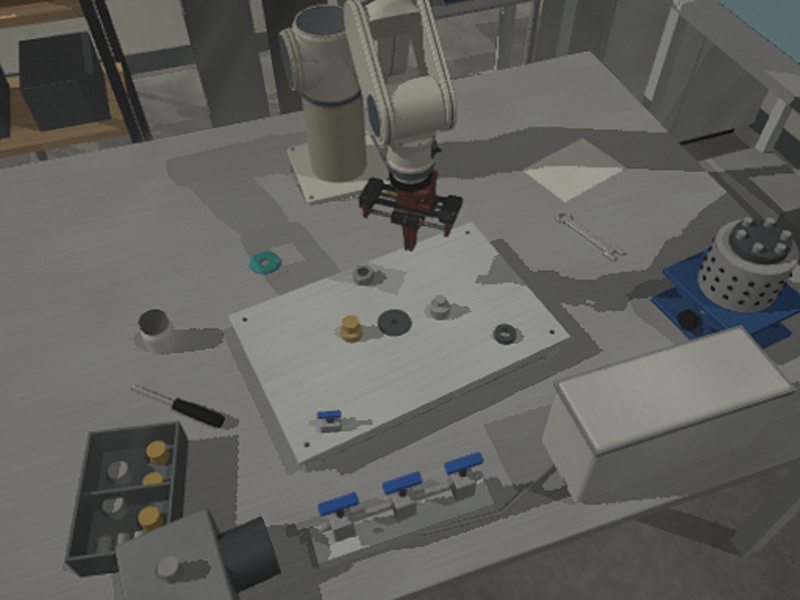

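The last ring sits in the mouth at (397,127) in the wrist view, and the bystanders are at their first pixel positions in the scene view (fitting 350,328; plug 438,306; nut 363,274; washer 505,333; valve 330,421). The robot is clear of everything.

Run:
```python
from workcell import ctrl
print(ctrl.close_job())
```

```text
the job is handed in; nothing more can be done
None
```

All three rings are in the cell, widest hole at the bottom, then the medium one, with the narrowest on top. I slid each one over the plate with the part-open fingers, steering around the fitting and the plug. The job was handed in at about 32.5 s.

**Last checks:**
- **Seating:** the last wrist pictures show the dark disc filling the mouth exactly, 136 x 141 px against 137 x 141 px predicted, with the 12 mm hole within about 1.3 mm of centre.
- **Flushness:** a gentle touch near the top ring's rear edge met it at the same reported height (38.1 mm) as the bare plate. I did not probe its front edge; I judged that side from the pictures only.
- **Bystanders:** the nut, fitting, valve, plug, washer, wrench, screwdriver and jar look unmoved in the final scene picture compared with the first. I compared them by eye.

**What disagreed:** the real fingertips end about 24 mm above the reported TCP. My first pass therefore went over the wide ring without moving it. I found the true height by touching the plate at about 6 N and pushed from there. That was the highest force I read; readings came only at the end of each move.

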